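Dock a plug-in module between the guide rails of a test dock

TASK

Pick up the plug-in module from the bench, set it down flat on the test dock with its tapered nose in the flared mouth of the guide rails, and let go of it there. Then push it from behind along the converging rails, so that it centres itself, until it has driven the dock's stiff contact slide fully home against its stop. Push gently, the contacts are delicate; leave the module there and do not disturb the spool, the meter or the screwdriver.

Things in the scene. Friction and masses are not known exactly. Their poses are not given: they have to be found in the camera images.
- module: Plug-in module: plain off-white metal case 90 mm long (x), 54 mm wide (y), 44 mm high (z), about 0.3 kg, lying flat on the bench. Origin: centre of its underside; +x points to its nose, z up. Over the last 16 mm towards the nose the sides taper in to 34 mm; the tail face (-x) is square and plain. Five vent slots on top. Best gripped across its 54 mm width.
- module_nose (a point): Centre of the module's nose face, 45 mm ahead of its origin, 14 mm above its underside; this face meets the contact slide.
- module_tail (a point): Centre of the module's plain tail face, 45 mm behind its origin, 14 mm above its underside, level with the contact slide: push low, about here, so that it stays flat.
- dock: Test dock, fixed to the bench: bed plate 310 x 130 x 10 mm, from x = -145 to 165 mm; origin under the centre line, at bench height; +x is the push direction, z up, bed top at z = 10 mm. Two rails, 12 mm thick, stand 14 mm above the bed. At its far (+x) end is a carriage 34 mm high with the contact slide, clamped at a place that varies by 30 mm and is not measured. From the throat on, module and dock must never press on each other with over 20 N.
- dock_mouth (a point): Point on the bed's top on the centre line, at dock x = -75 mm, where the flared rails begin, 101 mm apart inside. From here back to x = -145 mm the bed is bare: a module set down with its origin 10 mm before this point has its nose in the mouth and its sides free.
- dock_throat (a point): Point on the bed's top on the centre line, at dock x = -5 mm, where the flare ends; from here to x = 105 mm the rails run parallel, 57 mm apart inside. When the job is done the module's nose face is somewhere from 78 to 112 mm beyond this point.
- shuttle (a joint): Contact slide on the carriage, a 40 mm wide plate with a dark 36 x 20 mm sprung rubber face: 0 m as found, 0.012 m fully home at a solid stop, positive along the dock's +x. About 5 N moves it; it stays where left. The face gives 0.14 mm per N (up to 5 mm), so once home the push force climbs 7 N per mm. Sliding the module along the bed takes 1 to 4 N more.
- spool: Bystander: black spool, 60 mm in diameter, 40 mm high, standing; origin at the centre of its underside.
- meter: Bystander: hand-held meter, 150 x 72 x 35 mm, lying; origin at the centre of its underside.
- driver: Bystander: screwdriver lying on the bench.
Not all that is in view belongs to the job. Several things look just like the module: the one meant starts farthest to the robot's left.

How it is judged:
By the outcome, as a careful person would: the job done as asked, in the order asked, and still so for the second after the job is handed in, with the robot touching nothing.
It also fails if it takes over 54 s, if anything falls off the work surface, if the arm or the gripper's body presses on something with over 40 N, if the wrist force passes 120 N, or if a joint passes its speed limit or range.

ROBOT

A 7-joint arm with a two-finger parallel gripper is mounted at the origin on the work surface. World frame = base frame: x ahead of the robot, y to its left, z up, the work surface at z = 0. Lengths are in m, angles in rad, forces in N, time in s.
With the tool pointing down it reaches from about 0.425 to 0.825 m from the base axis. Payload 3.6 kg.
Tool frame: the origin (TCP) lies between the finger pads; the fingertips stand 19 mm ahead of it and the grasp point (between the pads) is the TCP; z points along the fingers, y is the direction in which the jaws open and shut (so a half turn about z gives the same grasp; the last joint's range is limited). The gripper opens to 85 mm and grips with 20 to 120 N. Pads are 22 mm wide; open, the fingers measure 114 mm over their backs; the gripper's body (76 mm by 85 mm) begins 54 mm behind the grasp point. The pads swing forward as they close: fully open they stand 13 mm farther back than shut.
Start: joints at [1.173, 0.615, -0.013, 1.423, 0.008, 1.103, -0.04], TCP at [0.236, -0.606, 0.25] pointing down, gripper open.
Joint ranges: [-3.12, 3.12], [-0.3, 2.06], [-1.34, 1.32], [0.26, 2.42], [-1.36, 4.5], [0.01, 1.98], [-2.84, 2.84]. Speed limits (rad/s): [2.79, 2.79, 3.14, 3.14, 3.14, 3.14, 3.14].

INTERFACE

Orientations are given as a rotation vector (axis times angle).
In Python, from rig import telemetry, viewer, ctrl gives the robot as it stands.
- The arm moves only by the shell command python3 -m pendant 'ROWS'. ROWS is JSON, a list of rows, each an object with "claw": the opening, from 0 (shut) to 1 (fully open); "slide": the shift along the tool's x, y, z in m, a list of three; "yaw": the turn about the tool's z in rad. In form: [{"claw": claw, "slide": [x, y, z], "yaw": yaw}, ...]. A call has exactly 5 rows; each row shifts and turns the pose as measured when the row begins, along the tool's axes as they then stand; what a row does not reach is not made up. A row lasts 1/8 s, in which the tool goes at most 62.5 mm and 10.7 degrees, less where a joint would pass 70% of its speed; a pose out of reach is approached as far as the arm can. A call is refused whole if a number of a shift passes 0.0625 or a number of a turn 0.188, either way. A call with a gripper value outside its range is refused whole. The fingers move at their own pace and stop on an object; the grip force is fixed at half the most. Time passes only in rows, so rows that do not move let the fingers close, or fill a call up. It gives the time, the measured TCP pose, the force and the opening at its end, in the units of the state.
- telemetry.get_obs(): the state, without advancing time (a new reading comes with each control period).
- viewer.capture(name): name is "side" or "top" or "wrist"; returns a dict with "image" (400x640x3 uint8, red, green, blue), "camera_matrix" (3x3 intrinsics, pixels), "R" (3x3) and "t" (3): a world point X has camera coordinates R X + t; the wrist camera has in their place "hand_eye" (4x4, takes a point from camera to tool coordinates, whose origin is the TCP and whose axes are the flange's). Camera axes: x right, y down, z forward; pixel columns grow to the right and rows downward; lengths in m; the calibration is good to about 2 mm. The wrist camera is an equidistant fisheye: a pixel r from the principal point sees the ray r / f radians off the axis. A picture is of the moment at which its call begins: read the wrist's pose just before it. There is no depth.
- ctrl.sign_off(): hands the job in, once; it reports no verdict.
The state is a dict: "time_s": time; "joint_positions": joint angles; "qvel": joint speeds; "joint_torque": joint torques, N m; "tool_pos": TCP position; "eef_rot": TCP orientation; "force": force on the tool from outside, world axes, zero at the start; "moment": the same for the moment, N m; "opening": finger opening in m.
Only numpy, scipy, OpenCV 4.12 (cv2) and the standard library are available. Lean on these libraries where they do the work, as an engineer would, in place of code of your own. Each camera call takes 0.05 s, during which the arm holds its last target.

## Working session

There is one attempt and no reset: what is moved stays moved. The work goes in short steps, Python scripts to look and compute and a shell command to move; the robot and the scene stay as the last step left them, time stands still between calls to the robot, and variables do not carry over. Pictures are saved under pics/ and viewed, and the job is handed in when it is done.

```bash
mkdir -p pics; ls
python3 - <<'E'
from rig import telemetry, viewer
import cv2
o=telemetry.get_obs()
for k,v in o.items(): print(k,v)
for n in ("side","top","wrist"):
    c=viewer.capture(n); cv2.imwrite(f"pics/{n}0.png",c["image"][:,:,::-1])
    for k in c:
        if k!="image": print(n,k,c[k])
E
```

```text
pics
time_s 0.0
joint_positions [ 1.17348363  0.6159259  -0.01259381  1.4249085   0.00806076  1.10342301
 -0.04040358]
qvel [ 2.58589884e-05  3.63807558e-04 -1.40126820e-03 -1.70672477e-04
 -7.39533815e-04 -2.34597601e-04  8.61908065e-04]
joint_torque [ 4.65042122e-04 -4.69219279e+01  2.59548984e-01 -1.71035725e+01
  1.00328762e-02  9.74613649e-03  9.60946949e-06]
tool_pos [ 0.23528615 -0.60514156  0.24913064]
eef_rot [-3.08521894e+00 -5.78707940e-01  7.82838969e-04]
force [ 0.020102    0.24077618 -0.38188512]
moment [ 0.02301626 -0.05146826  0.02457795]
opening 0.08556605817785481
side camera_matrix [[419.80859855   0.         318.54487753]
 [  0.         419.80859855 202.09135292]
 [  0.           0.           1.        ]]
side R [[-0.99504261 -0.09768522 -0.01864925]
 [-0.05344799  0.68342773 -0.72805896]
 [ 0.08386602 -0.72345293 -0.68526079]]
side t [0.54657314 0.11194792 1.01317345]
top camera_matrix [[430.07973311   0.         317.58029222]
 [  0.         430.07973311 205.50713426]
 [  0.           0.           1.        ]]
top R [[-0.0096714  -0.999871   -0.01282407]
 [-0.98191197  0.01192127 -0.18896232]
 [ 0.18909083  0.01076457 -0.9819006 ]]
top t [-0.03447091  0.53461616  1.11485921]
wrist camera_matrix [[309.70691629   0.         318.2959958 ]
 [  0.         309.70691629 199.47599049]
 [  0.           0.           1.        ]]
wrist hand_eye [[-1.21014177e-04 -9.63040108e-01 -2.69358007e-01  6.85752171e-02]
 [ 9.99999843e-01 -2.63972926e-04  4.94517905e-04  8.50373834e-04]
 [-5.47343798e-04 -2.69357905e-01  9.63039989e-01 -1.23370577e-01]
 [ 0.00000000e+00  0.00000000e+00  0.00000000e+00  1.00000000e+00]]
```

View pics/side0.png

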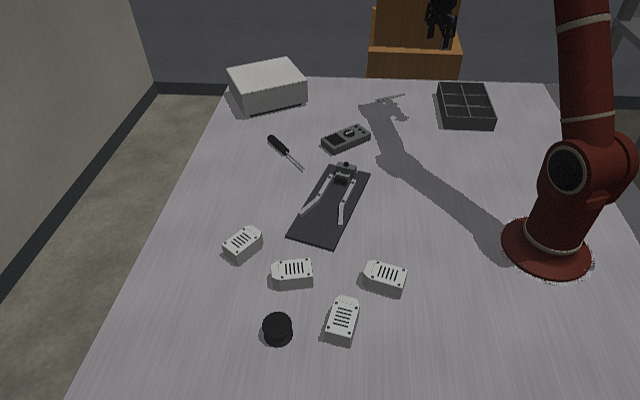

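View pics/top0.png

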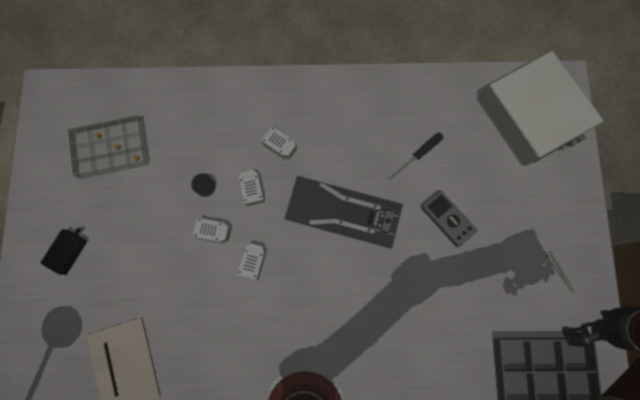

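View pics/wrist0.png

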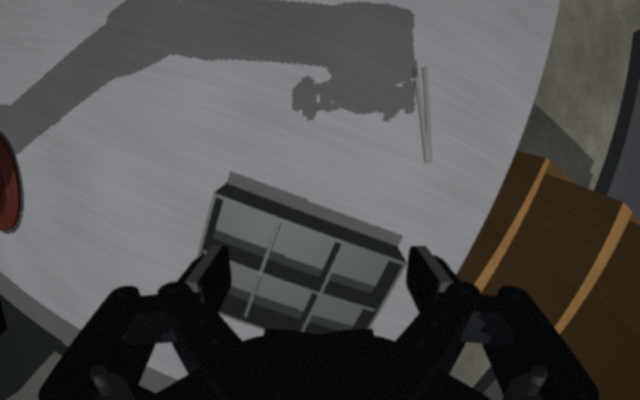

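In the top view, four modules look alike, at (279,141), (250,187), (211,229) and (251,260). The robot's left is image left, so (211,229) should have the largest y; in the side view it is the one at (342,319). I'll confirm this with coordinates and enlarged crops.

```bash
cat > h.py <<'E'
import numpy as np, cv2
from rig import telemetry, viewer
def cap(n):
    return viewer.capture(n)
def back(c,uv,z):
    K=c["camera_matrix"];d=np.linalg.inv(K)@np.array([uv[0],uv[1],1.]);R=np.array(c["R"]);t=np.array(c["t"])
    C=-R.T@t; w=R.T@d; return C+w*(z-C[2])/w[2]
def proj(c,X):
    p=np.array(c["R"])@np.asarray(X,float)+np.array(c["t"]); q=c["camera_matrix"]@p; return q[:2]/q[2]
def crop(c,x0,y0,w,h,s,name):
    im=c["image"][y0:y0+h,x0:x0+w,::-1]
    cv2.imwrite(name,cv2.resize(im,None,fx=s,fy=s,interpolation=cv2.INTER_CUBIC))
E
python3 - <<'E'
from h import *
c=cap("top");s=cap("side")
for p in [(279,141),(250,187),(211,229),(251,260)]: print(p,back(c,p,.044))
for p in [(242,240),(293,267),(342,313),(386,272)]: print(p,back(s,p,.044))
crop(c,180,170,100,75,8,"pics/tm.png");crop(s,300,280,80,75,8,"pics/sm.png")
crop(c,280,170,130,80,6,"pics/td.png");crop(s,280,155,100,100,6,"pics/sd.png")
E
```

```text
(279, 141) [0.72144826 0.06643045 0.044     ]
(250, 187) [0.58968279 0.14544147 0.044     ]
(211, 229) [0.47426358 0.24887036 0.044     ]
(251, 260) [0.38969581 0.13875474 0.044     ]
(242, 240) [0.72338733 0.07077782 0.044     ]
(293, 267) [0.59167617 0.14004126 0.044     ]
(342, 313) [0.47682668 0.2467997  0.044     ]
(386, 272) [0.38703976 0.13667891 0.044     ]
```

View pics/tm.png

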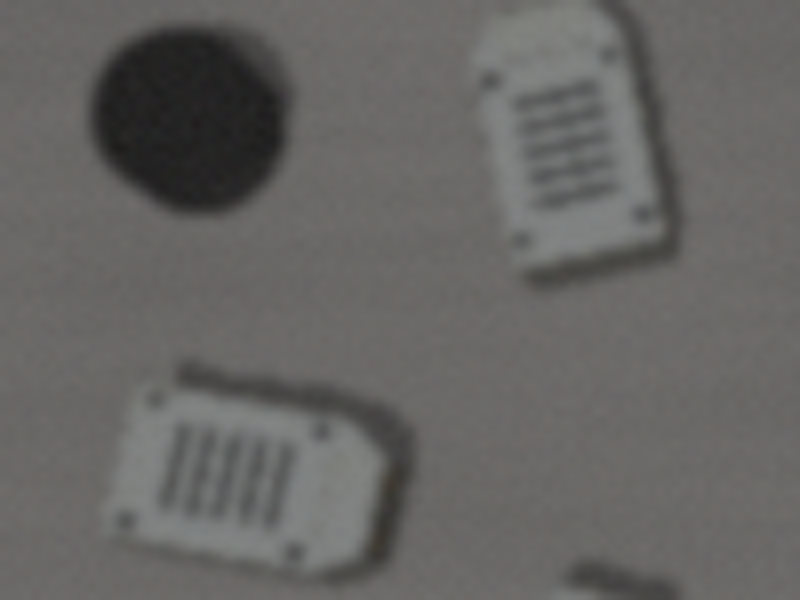

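View pics/sm.png

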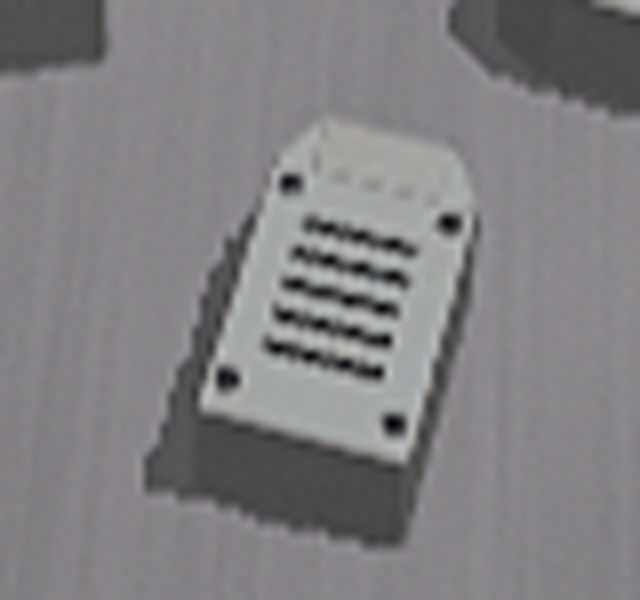

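View pics/td.png

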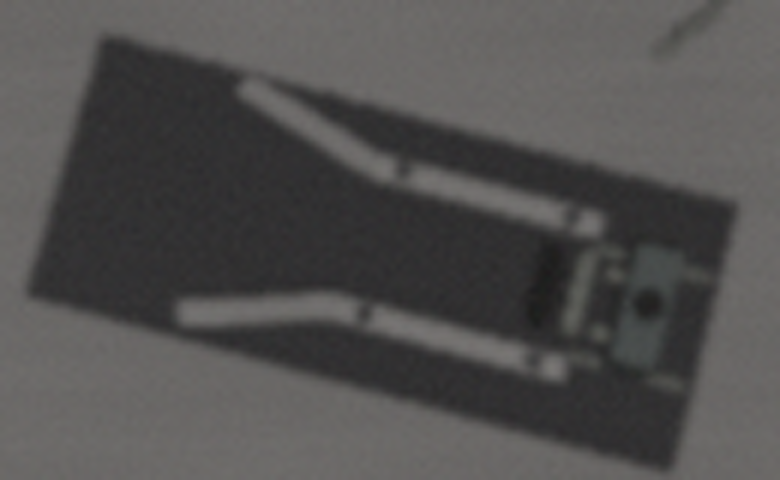

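View pics/sd.png

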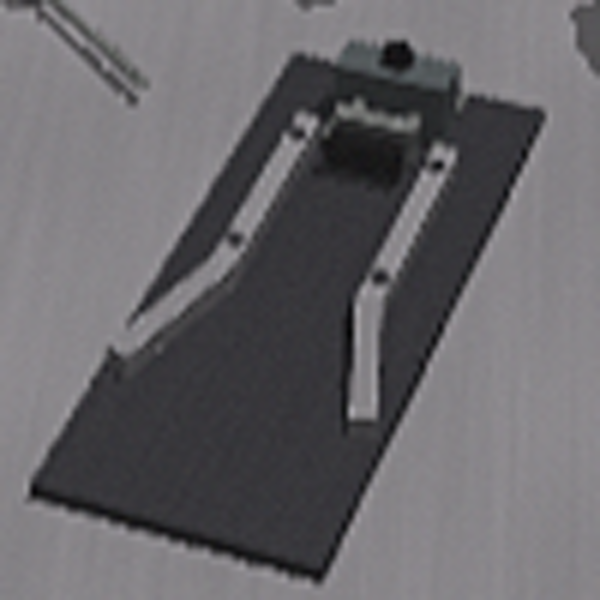

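The (211,229) module has y≈0.248, clearly the largest, so it is the one. Its nose points to image right, and the spool is next to it. In the dock crops the bed and rails are clear: the mouth is at left in the top view, the carriage at right. Next I'll fit both poses from the corners in both views.

```bash
cat > fit.py <<'E'
from h import *
from scipy.optimize import least_squares
def fit(obs,p0,zoff=0):
    def W(p,q): c,s=np.cos(p[2]),np.sin(p[2]); return [p[0]+c*q[0]-s*q[1],p[1]+s*q[0]+c*q[1],q[2]+zoff]
    f=lambda p: np.concatenate([proj(c,W(p,q))-uv for c,q,uv in obs])
    r=least_squares(f,p0,loss="soft_l1"); return r.x, f(r.x).reshape(-1,2)
E
python3 - <<'E'
from fit import *
c=cap("top");s=cap("side")
T=lambda x,y:np.array([180+x/8,170+y/8])-.44
S=lambda x,y:np.array([300+x/8,280+y/8])-.44
h=.044
ob=[(c,(-.045,.027,h),T(142,387)),(c,(-.045,-.027,h),T(108,537)),(c,(.029,.027,h),T(345,412)),(c,(.045,.017,h),T(385,455)),
(s,(-.045,.027,h),S(202,410)),(s,(-.045,-.027,h),S(405,463)),(s,(.045,.017,h),S(322,118)),(s,(.045,-.017,h),S(455,148)),(s,(.029,-.027,h),S(477,210))]
# y sign: module nose dir -y world; +y_mod = +x world
p,r=fit(ob,[.475,.248,-1.7]);print("module",p,np.degrees(p[2]),'\n',r.round(1))
for cam in (0,1):
    o=[x for x in ob if (x[0] is (c,s)[cam])]; print(cam,fit(o,[.475,.248,-1.7])[0])
T=lambda x,y:np.array([280+x/6,170+y/6])-.42
S=lambda x,y:np.array([280+x/6,155+y/6])-.42
h=.01
ob=[(c,(-.145,.065,h),T(105,35)),(c,(.165,.065,h),T(737,203)),(c,(.165,-.065,h),T(672,470)),(c,(-.145,-.065,h),T(28,295)),
(s,(-.145,.065,h),S(32,490)),(s,(-.145,-.065,h),S(322,580)),(s,(.165,-.065,h),S(545,108)),(s,(.165,.065,h),S(290,55))]
p,r=fit(ob,[.55,-.05,-1.8]);print("dock",p,np.degrees(p[2]),'\n',r.round(1))
for cam in (0,1):
    o=[x for x in ob if (x[0] is (c,s)[cam])]; print(cam,fit(o,p)[0])
W=lambda x,y=0:[p[0]+np.cos(p[2])*x-np.sin(p[2])*y,p[1]+np.sin(p[2])*x+np.cos(p[2])*y]
print("mouth",W(-.075),"place",W(-.085),"throat",W(-.005),"final origin",W(.03),"reach",np.hypot(*W(-.085)))
print("spool",back(c,(203,184),.04))
E
```

```text
module [ 0.4739384   0.24987546 -1.74806787] -100.15691139758877 
 [[-0.7 -1.2]
 [-0.8 -0.5]
 [ 0.5  0.1]
 [ 0.5 -0.7]
 [-0.3  0.1]
 [ 1.5  0.2]
 [ 0.6 -0. ]
 [-0.1 -0.2]
 [ 0.3 -0.4]]
0 [ 0.47234734  0.24926591 -1.73377562]
1 [ 0.47482373  0.2500018  -1.75912807]
dock [ 0.5291363  -0.10184824 -1.84868794] -105.92201655747746 
 [[-0.7 -0.5]
 [ 0.2 -0.4]
 [ 0.2 -0.2]
 [-0.6 -0.3]
 [-0.  -0.2]
 [ 0.7 -1.1]
 [ 0.1  0.6]
 [ 0.6 -0.1]]
0 [ 0.52820205 -0.10245882 -1.85006239]
1 [ 0.53004447 -0.10080909 -1.84693422]
mouth [np.float64(0.5497109523769419), np.float64(-0.02972554709404504)] place [np.float64(0.5524542399623085), np.float64(-0.020109187428143716)] throat [np.float64(0.5305079392793759), np.float64(-0.09704006475535423)] final origin [np.float64(0.5209064327305929), np.float64(-0.13069732358600883)] reach 0.552820103353118
spool [0.60084383 0.27685646 0.04      ]
```

```bash
cat > plan.py <<'E'
# python3 plan.py x y z ydir_deg n : work out tool-axis steps toward target in n rows
import sys; from h import *
from scipy.spatial.transform import Rotation as Ro
def plan(x,y,z,yd,n):
    o=telemetry.get_obs(); R=Ro.from_rotvec(o["eef_rot"]).as_matrix(); p=np.array(o["tool_pos"])
    cur=np.degrees(np.arctan2(R[1,1],R[0,1])); dy=(yd-cur+180)%360-180
    print("t %.2f pos %s ydir %.2f tilt %.2f deg F %s open %.4f"%(o["time_s"],p.round(4),cur,np.degrees(np.arccos(-R[2,2])),o["force"].round(2),o["opening"]))
    d=np.array([x,y,z])-p; print("world err",d.round(4),"dyaw deg %.2f -> tool yaw %.4f"%(dy,-np.radians(dy)))
    for i in range(n):
        Ri=Ro.from_rotvec([0,0,np.radians(dy)*i/n]).as_matrix()@R
        print(i,(Ri.T@(d/n)).round(4).tolist(),"yaw %.4f"%(-np.radians(dy)/n))
if __name__=="__main__":
    a=list(map(float,sys.argv[1:])); plan(*a[:4],int(a[4]))
E
python3 plan.py .52 -.1 .25 -40 9
```

```text
t 0.35 pos [ 0.2355 -0.6057  0.25  ] ydir -68.75 tilt 0.03 deg F [-0.65 -0.6   0.5 ] open 0.0853
world err [ 0.2845  0.5057 -0.    ] dyaw deg 28.75 -> tool yaw -0.5018
0 [0.0498, -0.0409, 0.0] yaw -0.0558
1 [0.052, -0.0381, 0.0] yaw -0.0558
2 [0.0541, -0.0351, 0.0] yaw -0.0558
3 [0.0559, -0.032, 0.0] yaw -0.0558
4 [0.0576, -0.0289, 0.0] yaw -0.0558
5 [0.0592, -0.0256, 0.0] yaw -0.0558
6 [0.0605, -0.0223, 0.0] yaw -0.0558
7 [0.0616, -0.0189, 0.0] yaw -0.0558
8 [0.0626, -0.0154, 0.0] yaw -0.0558
```

```bash
python3 -m pendant '[{"claw":1,"slide":[0.045,-0.04,0],"yaw":-0.056},{"claw":1,"slide":[0.047,-0.038,0],"yaw":-0.056},{"claw":1,"slide":[0.05,-0.035,0],"yaw":-0.056},{"claw":1,"slide":[0.052,-0.032,0],"yaw":-0.056},{"claw":1,"slide":[0.053,-0.029,0],"yaw":-0.056}]'; python3 plan.py .52 -.1 .25 -40 5
```

```text
time_s: 0.98
tool_pos: [0.3743, -0.3343, 0.2488]
eef_rot: [2.974, 0.999, -0.002]
force: [-0.3, 0.2, 0.5]
opening: 0.0854
t 0.97 pos [ 0.3743 -0.3343  0.2488] ydir -52.88 tilt 0.28 deg F [-0.34  0.24  0.49] open 0.0854
world err [0.1457 0.2343 0.0012] dyaw deg 12.88 -> tool yaw -0.2247
0 [0.0515, -0.0198, -0.0005] yaw -0.0449
1 [0.0524, -0.0174, -0.0005] yaw -0.0449
2 [0.0531, -0.0151, -0.0005] yaw -0.0449
3 [0.0537, -0.0127, -0.0004] yaw -0.0449
4 [0.0542, -0.0102, -0.0004] yaw -0.0449
```

Tracking is good.

```bash
python3 -m pendant '[{"claw":1,"slide":[0.054,-0.02,0],"yaw":-0.05},{"claw":1,"slide":[0.055,-0.018,0],"yaw":-0.05},{"claw":1,"slide":[0.056,-0.015,0],"yaw":-0.05},{"claw":1,"slide":[0.057,-0.013,0],"yaw":-0.05},{"claw":1,"slide":[0.057,-0.01,0],"yaw":-0.05}]'; python3 plan.py .474 .25 .17 -10.2 6
```

```text
time_s: 1.6
tool_pos: [0.5312, -0.0799, 0.2496]
eef_rot: [2.817, 1.369, 0.002]
force: [0.6, 0.3, -0.3]
opening: 0.0852
t 1.60 pos [ 0.5312 -0.0799  0.2496] ydir -38.15 tilt 0.53 deg F [ 0.61  0.32 -0.25] open 0.0852
world err [-0.0572  0.3299 -0.0796] dyaw deg 27.95 -> tool yaw -0.4878
0 [0.0374, -0.0416, 0.0128] yaw -0.0813
1 [0.0406, -0.0384, 0.0128] yaw -0.0813
2 [0.0436, -0.035, 0.0128] yaw -0.0813
3 [0.0463, -0.0313, 0.0128] yaw -0.0813
4 [0.0487, -0.0275, 0.0129] yaw -0.0813
5 [0.0507, -0.0234, 0.0129] yaw -0.0813
```

```bash
python3 -m pendant '[{"claw":1,"slide":[0.037,-0.042,0.01],"yaw":-0.1},{"claw":1,"slide":[0.041,-0.038,0.01],"yaw":-0.1},{"claw":1,"slide":[0.044,-0.034,0.01],"yaw":-0.1},{"claw":1,"slide":[0.048,-0.03,0.01],"yaw":-0.1},{"claw":1,"slide":[0.051,-0.025,0.01],"yaw":-0.09}]'; python3 plan.py .4767 .2646 .17 -10.2 3
```

```text
time_s: 2.22
tool_pos: [0.4809, 0.2043, 0.1975]
eef_rot: [2.383, 2.025, 0.012]
force: [1.3, 0.3, 0.7]
opening: 0.0852
t 2.23 pos [0.4809 0.2043 0.1975] ydir -9.27 tilt 0.94 deg F [1.31 0.34 0.7 ] open 0.0852
world err [-0.0042  0.0603 -0.0275] dyaw deg -0.93 -> tool yaw 0.0163
0 [0.0196, -0.0048, 0.009] yaw 0.0054
1 [0.0196, -0.0049, 0.009] yaw 0.0054
2 [0.0196, -0.005, 0.009] yaw 0.0054
```

```bash
python3 -m pendant '[{"claw":1,"slide":[0.02,-0.005,0.01],"yaw":0.005},{"claw":1,"slide":[0.02,-0.005,0.01],"yaw":0.005},{"claw":1,"slide":[0.02,-0.005,0.01],"yaw":0.006},{"claw":1,"slide":[0,0,0],"yaw":0},{"claw":1,"slide":[0,0,0],"yaw":0}]'; python3 plan.py .4767 .2646 .17 -10.2 3
python3 - <<'E'
from h import *
c=cap("wrist"); cv2.imwrite("pics/w1.png",c["image"][:,:,::-1])
E
```

```text
time_s: 2.85
tool_pos: [0.474, 0.2733, 0.1666]
eef_rot: [2.39, 2.02, 0.015]
force: [0.9, -0.1, -0.4]
opening: 0.0856
t 2.85 pos [0.474  0.2733 0.1666] ydir -9.59 tilt 0.90 deg F [ 0.91 -0.08 -0.43] open 0.0856
world err [ 0.0027 -0.0087  0.0034] dyaw deg -0.61 -> tool yaw 0.0106
0 [-0.0027, 0.0014, -0.0011] yaw 0.0035
1 [-0.0027, 0.0014, -0.0011] yaw 0.0035
2 [-0.0027, 0.0014, -0.0011] yaw 0.0035
```

View pics/w1.png

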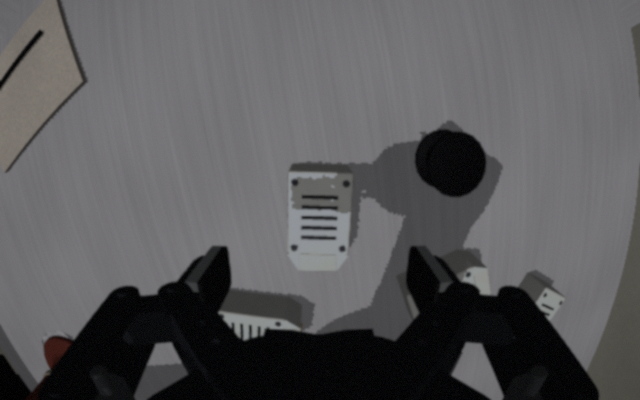

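The wrist view shows the module (tail edge about (290,171)–(352,171), nose about (296,268)–(346,268)) almost square to the jaws, and the spool clear at (450,162). I'll measure its pose from this view.

```bash
cat >> h.py <<'E'
def wback(c,uv,z,o=None):
    from scipy.spatial.transform import Rotation as Ro
    o=o or telemetry.get_obs(); R=Ro.from_rotvec(o["eef_rot"]).as_matrix(); H=np.array(c["hand_eye"]); K=c["camera_matrix"]
    d=np.array([(uv[0]-K[0,2])/K[0,0],(uv[1]-K[1,2])/K[1,1]]); r=np.hypot(*d); v=np.array([*(d/r*np.sin(r)),np.cos(r)])
    C=R@H[:3,3]+o["tool_pos"]; w=R@H[:3,:3]@v; return C+w*(z-C[2])/w[2]
E
python3 - <<'E'
from h import *
c=cap("wrist"); crop(c,270,150,100,130,5,"pics/w1c.png")
E
```

```text
(no output)
```

View pics/w1c.png

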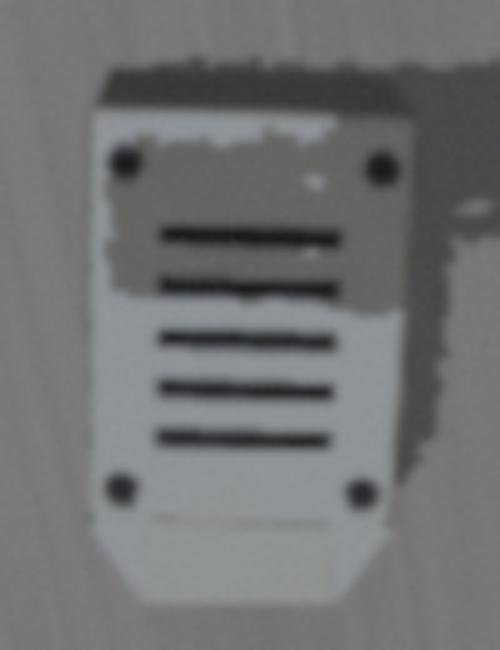

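Run:
```python
from h import *
o=telemetry.get_obs(); c=cap("wrist")
P={}
for n,x,y in [("TL",95,112),("TR",412,120),("SL",93,520),("SR",392,528),("NL",140,602),("NR",338,605)]:
    P[n]=wback(c,(270+x/5-.4,150+y/5-.4),.044,o)[:2]; print(n,P[n].round(4))
n=np.linalg.norm
print("width",n(P["TL"]-P["TR"]),"shoulder w",n(P["SL"]-P["SR"]),"nose w",n(P["NL"]-P["NR"]))
t=(P["TL"]+P["TR"])/2; s=(P["SL"]+P["SR"])/2; f=(P["NL"]+P["NR"])/2
print("len",n(f-t),"t-s",n(s-t),"dir",np.degrees(np.arctan2(*(f-t)[::-1])),"origin",(t+f)/2)
for a,b in (("TL","SL"),("TR","SR")): d=P[b]-P[a]; print(np.degrees(np.arctan2(d[1],d[0])))
```

```text
TL [0.4568 0.2984]
TR [0.5072 0.2883]
SL [0.4422 0.2274]
SR [0.4939 0.2166]
NL [0.4472 0.2098]
NR [0.4822 0.203 ]
width 0.05142558387068379 shoulder w 0.05271434196250446 nose w 0.035637070662480876
len 0.088630900981675 t-s 0.07270030394490529 dir -101.23322392674417 origin [0.47335056 0.24987384]
-101.55698015489476
-100.54416085200435
```

```bash
python3 plan.py .4764 .2645 .07 -11 4
```

```text
t 3.00 pos [0.4741 0.2732 0.1668] ydir -9.64 tilt 0.91 deg F [-0.22 -0.31 -0.19] open 0.0850
world err [ 0.0023 -0.0087 -0.0968] dyaw deg -1.36 -> tool yaw 0.0238
0 [-0.0021, 0.0005, 0.0242] yaw 0.0060
1 [-0.002, 0.0006, 0.0242] yaw 0.0060
2 [-0.002, 0.0006, 0.0242] yaw 0.0060
3 [-0.002, 0.0006, 0.0242] yaw 0.0060
```

```bash
python3 -m pendant '[{"claw":1,"slide":[-0.002,0.0005,0.024],"yaw":0.006},{"claw":1,"slide":[-0.002,0.0005,0.024],"yaw":0.006},{"claw":1,"slide":[-0.002,0.0005,0.024],"yaw":0.006},{"claw":1,"slide":[-0.002,0.0005,0.024],"yaw":0.006},{"claw":1,"slide":[0,0,0],"yaw":0}]'; python3 plan.py .4764 .2645 .027 -11 3
```

```text
time_s: 3.62
tool_pos: [0.4802, 0.2606, 0.0713]
eef_rot: [2.421, 1.978, 0.024]
force: [0.8, -0.1, -0.2]
opening: 0.0856
t 3.62 pos [0.4802 0.2606 0.0713] ydir -11.51 tilt 1.27 deg F [ 0.78 -0.11 -0.21] open 0.0856
world err [-0.0038  0.0039 -0.0443] dyaw deg 0.51 -> tool yaw -0.0088
0 [0.001, -0.0018, 0.0147] yaw -0.0029
1 [0.001, -0.0018, 0.0147] yaw -0.0029
2 [0.001, -0.0018, 0.0147] yaw -0.0029
```

```bash
python3 -m pendant '[{"claw":1,"slide":[0.0005,-0.0015,0.014],"yaw":-0.003},{"claw":1,"slide":[0.0005,-0.0015,0.014],"yaw":-0.003},{"claw":1,"slide":[0.0005,-0.001,0.013],"yaw":-0.003},{"claw":1,"slide":[0,0,0],"yaw":0},{"claw":1,"slide":[0,0,0],"yaw":0}]'; python3 plan.py .4764 .2645 .027 -11 3
python3 - <<'E'
from h import *
c=cap("wrist"); cv2.imwrite("pics/w2.png",c["image"][:,:,::-1])
E
```

```text
time_s: 4.25
tool_pos: [0.479, 0.2639, 0.0298]
eef_rot: [2.411, 1.989, 0.032]
force: [0.6, 0.4, 0.6]
opening: 0.0854
t 4.25 pos [0.479  0.2639 0.0298] ydir -10.97 tilt 1.49 deg F [0.57 0.42 0.61] open 0.0854
world err [-0.0026  0.0006 -0.0028] dyaw deg -0.03 -> tool yaw 0.0005
0 [0.0, -0.0009, 0.0009] yaw 0.0002
1 [0.0, -0.0009, 0.0009] yaw 0.0002
2 [0.0, -0.0009, 0.0009] yaw 0.0002
```

View pics/w2.png

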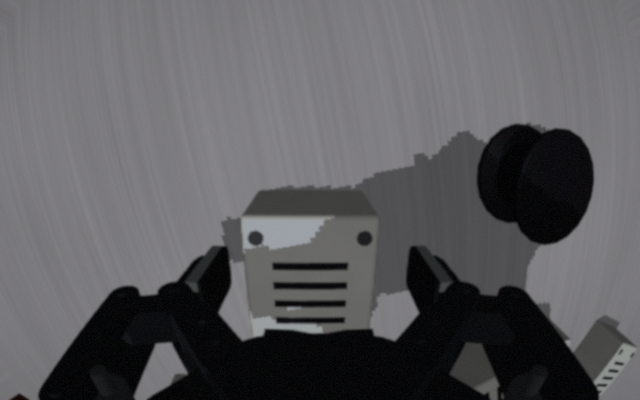

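The module is between the fingers, about 2.5 mm to image left of centre, which agrees with the computed offset. I'll trim that and close.

```bash
python3 -m pendant '[{"claw":1,"slide":[0,-0.0025,0.002],"yaw":0},{"claw":0.3,"slide":[0,0,0],"yaw":0},{"claw":0,"slide":[0,0,0],"yaw":0},{"claw":0,"slide":[0,0,0],"yaw":0},{"claw":0,"slide":[0,0,0],"yaw":0}]'; python3 -m pendant '[{"claw":0,"slide":[0,0,0],"yaw":0},{"claw":0,"slide":[0,0,0],"yaw":0},{"claw":0,"slide":[0,0,0],"yaw":0},{"claw":0,"slide":[0,0,0],"yaw":0},{"claw":0,"slide":[0,0,0],"yaw":0}]';  python3 plan.py .4764 .2645 .13 -11 4
```

```text
time_s: 4.92
tool_pos: [0.4768, 0.2648, 0.029]
eef_rot: [2.411, 1.988, 0.035]
force: [-0.2, 0.5, 0.7]
opening: 0.0535
time_s: 5.55
tool_pos: [0.4768, 0.2648, 0.029]
eef_rot: [2.411, 1.988, 0.035]
force: [-0.0, 0.9, 0.2]
opening: 0.0531
t 5.55 pos [0.4768 0.2648 0.029 ] ydir -11.00 tilt 1.57 deg F [-0.01  0.89  0.23] open 0.0531
world err [-0.0004 -0.0003  0.101 ] dyaw deg -0.00 -> tool yaw 0.0000
0 [0.0001, 0.0006, -0.0253] yaw 0.0000
1 [0.0001, 0.0006, -0.0253] yaw 0.0000
2 [0.0001, 0.0006, -0.0253] yaw 0.0000
3 [0.0001, 0.0006, -0.0253] yaw 0.0000
```

```bash
python3 -m pendant '[{"claw":0,"slide":[0,0.0006,-0.015],"yaw":0},{"claw":0,"slide":[0,0.0006,-0.025],"yaw":0},{"claw":0,"slide":[0,0.0006,-0.03],"yaw":0},{"claw":0,"slide":[0,0.0006,-0.02],"yaw":0},{"claw":0,"slide":[0,0,0],"yaw":0}]'
python3 - <<'E'
from h import *
c=cap("wrist"); crop(c,180,150,280,200,2.8,"pics/w3.png")
c=cap("side"); crop(c,250,200,200,150,4,"pics/s3.png")
E
python3 plan.py .5565 -.006 .13 -15.9 6
```

```text
time_s: 6.18
tool_pos: [0.4752, 0.2625, 0.1223]
eef_rot: [2.412, 1.988, 0.027]
force: [-0.0, 0.5, -3.8]
opening: 0.0532
t 6.28 pos [0.4741 0.2617 0.1205] ydir -11.01 tilt 1.18 deg F [ 0.13  1.08 -3.33] open 0.0532
world err [ 0.0824 -0.2677  0.0095] dyaw deg -4.89 -> tool yaw 0.0854
0 [-0.0412, 0.022, -0.0011] yaw 0.0142
1 [-0.0409, 0.0226, -0.0011] yaw 0.0142
2 [-0.0405, 0.0232, -0.0011] yaw 0.0142
3 [-0.0402, 0.0238, -0.0011] yaw 0.0142
4 [-0.0399, 0.0243, -0.0011] yaw 0.0142
5 [-0.0395, 0.0249, -0.0011] yaw 0.0142
```

View pics/w3.png

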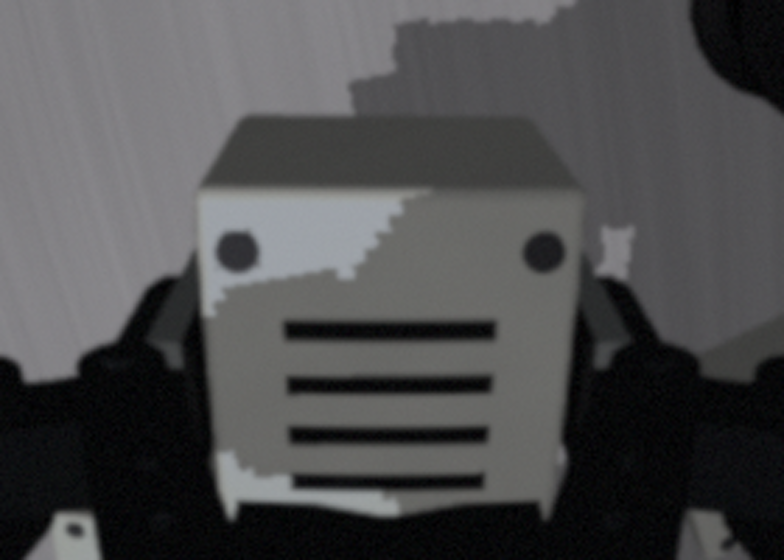

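View pics/s3.png

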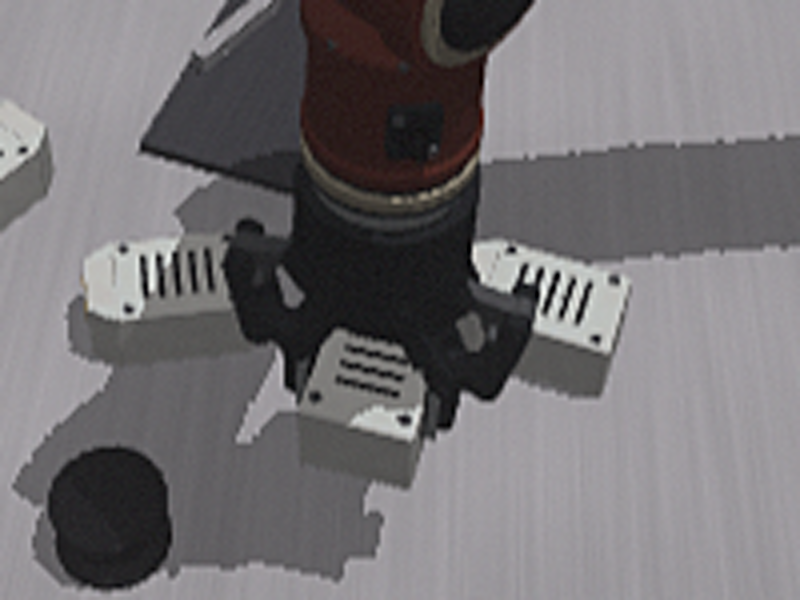

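```bash
python3 - <<'E'
from h import *
from scipy.spatial.transform import Rotation as Ro
o=telemetry.get_obs(); c=cap("wrist"); R=Ro.from_rotvec(o["eef_rot"]).as_matrix()
for uv in ((251.2,216.9),(387,216.9)):
    for z in (.013,.015,.017):
        X=wback(c,uv,o["tool_pos"][2]+z,o); print((R.T@(X-o["tool_pos"])).round(4))
E
python3 -m pendant '[{"claw":0,"slide":[-0.035,0.018,-0.004],"yaw":0.012},{"claw":0,"slide":[-0.041,0.0226,-0.002],"yaw":0.015},{"claw":0,"slide":[-0.04,0.023,-0.001],"yaw":0.015},{"claw":0,"slide":[-0.04,0.024,-0.001],"yaw":0.015},{"claw":0,"slide":[-0.04,0.024,-0.001],"yaw":0.015}]'
python3 plan.py .5565 -.006 .13 -15.9 3
```

```text
[ 0.0299 -0.0246 -0.0135]
[ 0.0306 -0.0241 -0.0155]
[ 0.0313 -0.0236 -0.0175]
[ 0.0296  0.0274 -0.0124]
[ 0.0302  0.0269 -0.0144]
[ 0.0309  0.0265 -0.0164]
time_s: 6.95
tool_pos: [0.5377, 0.0461, 0.1248]
eef_rot: [2.479, 1.92, 0.008]
force: [0.8, 0.5, -2.8]
opening: 0.0534
t 6.95 pos [0.5377 0.0461 0.1248] ydir -14.47 tilt 0.46 deg F [ 0.82  0.51 -2.79] open 0.0534
world err [ 0.0188 -0.0521  0.0052] dyaw deg -1.43 -> tool yaw 0.0249
0 [-0.0152, 0.0104, -0.0016] yaw 0.0083
1 [-0.0152, 0.0106, -0.0016] yaw 0.0083
2 [-0.0151, 0.0107, -0.0016] yaw 0.0083
```

Tail is 30 mm behind the TCP, as planned.

```bash
python3 -m pendant '[{"claw":0,"slide":[-0.015,0.01,0],"yaw":0.008},{"claw":0,"slide":[-0.013,0.009,0],"yaw":0.008},{"claw":0,"slide":[-0.008,0.006,0],"yaw":0.008},{"claw":0,"slide":[0,0,0],"yaw":0},{"claw":0,"slide":[0,0,0],"yaw":0}]'
python3 - <<'E'
from h import *
c=cap("wrist"); cv2.imwrite("pics/w4.png",c["image"][:,:,::-1])
c=cap("side"); crop(c,250,130,200,150,4,"pics/s4.png")
E
python3 plan.py .5565 -.006 .05 -15.9 4
```

```text
time_s: 7.58
tool_pos: [0.5514, 0.0018, 0.1218]
eef_rot: [2.508, 1.888, -0.001]
force: [-0.9, 0.2, -3.7]
opening: 0.0529
t 7.67 pos [0.5515 0.0017 0.1219] ydir -16.06 tilt 0.16 deg F [ 0.64  0.17 -3.63] open 0.0536
world err [ 0.005  -0.0077 -0.0719] dyaw deg 0.16 -> tool yaw -0.0028
0 [-0.0015, 0.0017, 0.018] yaw -0.0007
1 [-0.0015, 0.0017, 0.018] yaw -0.0007
2 [-0.0015, 0.0017, 0.018] yaw -0.0007
3 [-0.0015, 0.0017, 0.018] yaw -0.0007
```

View pics/w4.png

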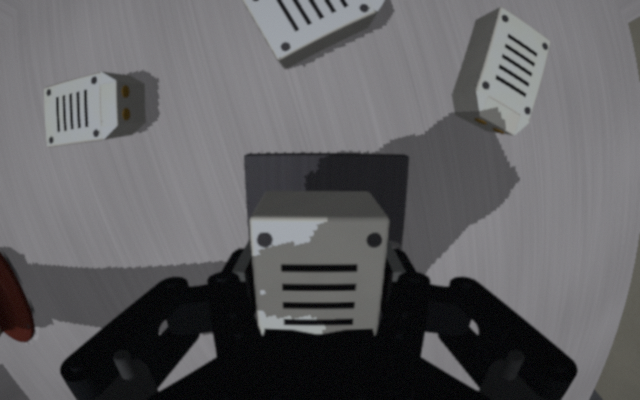

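View pics/s4.png

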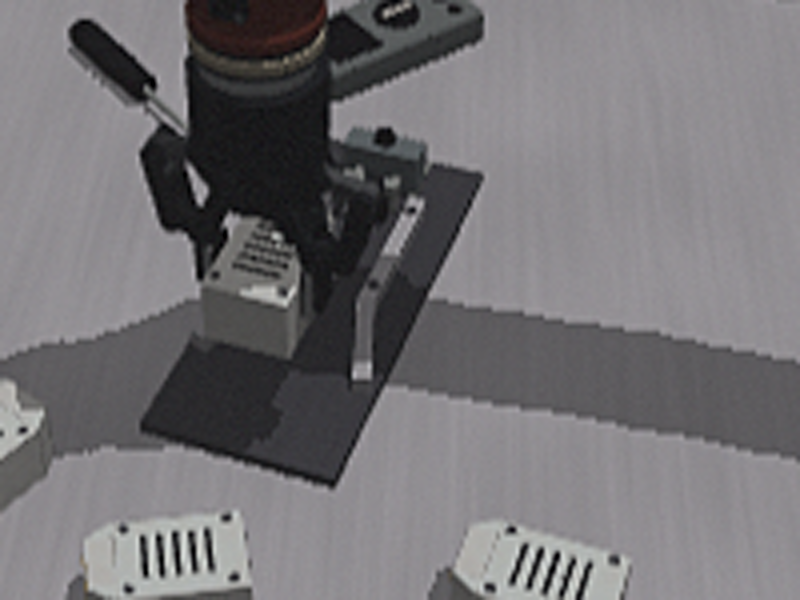

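Run:
```python
from h import *
o=telemetry.get_obs(); c=cap("wrist")
a=wback(c,(246,156),.01,o);b=wback(c,(408,154.5),.01,o);print(a,b,np.linalg.norm(a-b),(a+b)/2)
d=b-a; print("edge dir",np.degrees(np.arctan2(d[1],d[0])))
print("expected",[.5291+.145*.2743,-.1018+.145*.9616])
```

```text
[0.50870817 0.0522043  0.01      ] [0.63073897 0.01864713 0.01      ] 0.1265606579335523 [0.56972357 0.03542571 0.01      ]
edge dir -15.375685850207141
expected [0.5688735, 0.037632]
```

```bash
python3 -m pendant '[{"claw":0,"slide":[-0.0015,0.0017,0.018],"yaw":0},{"claw":0,"slide":[-0.0015,0.0017,0.02],"yaw":0},{"claw":0,"slide":[-0.001,0.0015,0.015],"yaw":0},{"claw":0,"slide":[-0.001,0.001,0.01],"yaw":0},{"claw":0,"slide":[0,0,0],"yaw":0}]'
python3 plan.py .5565 -.006 .039 -15.9 3
```

```text
time_s: 8.35
tool_pos: [0.5556, -0.0045, 0.0541]
eef_rot: [2.507, 1.891, -0.002]
force: [-0.0, -0.4, -4.3]
opening: 0.0534
t 8.35 pos [ 0.5556 -0.0045  0.0541] ydir -15.95 tilt 0.14 deg F [-0.02 -0.44 -4.27] open 0.0534
world err [ 0.0009 -0.0015 -0.0151] dyaw deg 0.05 -> tool yaw -0.0010
0 [-0.0004, 0.0004, 0.005] yaw -0.0003
1 [-0.0004, 0.0004, 0.005] yaw -0.0003
2 [-0.0004, 0.0004, 0.005] yaw -0.0003
```

```bash
python3 -m pendant '[{"claw":0,"slide":[-0.0005,0.0005,0.005],"yaw":0},{"claw":0,"slide":[0,0.0005,0.004],"yaw":0},{"claw":0,"slide":[0,0,0.003],"yaw":0},{"claw":0,"slide":[0,0,0.001],"yaw":0},{"claw":0,"slide":[0,0,0],"yaw":0}]'
python3 plan.py .5565 -.006 .039 -15.9 3
```

```text
time_s: 8.98
tool_pos: [0.5578, -0.0049, 0.0417]
eef_rot: [2.505, 1.89, 0.002]
force: [-0.8, -0.8, -3.9]
opening: 0.0533
t 8.97 pos [ 0.5578 -0.0049  0.0417] ydir -15.95 tilt 0.23 deg F [-0.76 -0.85 -3.89] open 0.0533
world err [-0.0013 -0.0011 -0.0027] dyaw deg 0.05 -> tool yaw -0.0008
0 [-0.0005, -0.0003, 0.0009] yaw -0.0003
1 [-0.0005, -0.0003, 0.0009] yaw -0.0003
2 [-0.0005, -0.0003, 0.0009] yaw -0.0003
```

```bash
python3 -m pendant '[{"claw":0,"slide":[0,0,0.001],"yaw":0},{"claw":0,"slide":[0,0,0.001],"yaw":0},{"claw":0,"slide":[0,0,0],"yaw":0},{"claw":0,"slide":[0,0,0],"yaw":0},{"claw":0,"slide":[0,0,0],"yaw":0}]'
python3 plan.py .5565 -.006 .039 -15.9 3
```

```text
time_s: 9.6
tool_pos: [0.558, -0.0049, 0.0399]
eef_rot: [2.505, 1.889, 0.003]
force: [0.3, -0.1, -3.8]
opening: 0.0533
t 9.60 pos [ 0.558  -0.0049  0.0399] ydir -15.95 tilt 0.26 deg F [ 0.3  -0.12 -3.84] open 0.0533
world err [-0.0015 -0.0011 -0.0009] dyaw deg 0.05 -> tool yaw -0.0008
0 [-0.0005, -0.0004, 0.0003] yaw -0.0003
1 [-0.0005, -0.0004, 0.0003] yaw -0.0003
2 [-0.0005, -0.0004, 0.0003] yaw -0.0003
```

```bash
python3 -m pendant '[{"claw":0,"slide":[0,0,0.001],"yaw":0},{"claw":0,"slide":[0,0,0],"yaw":0},{"claw":0,"slide":[0,0,0.001],"yaw":0},{"claw":0,"slide":[0,0,0],"yaw":0},{"claw":0,"slide":[0,0,0],"yaw":0}]'
python3 plan.py .5565 -.006 .039 -15.9 3
```

```text
time_s: 10.22
tool_pos: [0.5581, -0.005, 0.0394]
eef_rot: [2.504, 1.889, 0.004]
force: [-1.2, -0.1, -1.8]
opening: 0.0531
t 10.22 pos [ 0.5581 -0.005   0.0394] ydir -15.94 tilt 0.33 deg F [-1.17 -0.05 -1.79] open 0.0531
world err [-0.0016 -0.001  -0.0004] dyaw deg 0.04 -> tool yaw -0.0008
0 [-0.0005, -0.0004, 0.0001] yaw -0.0003
1 [-0.0005, -0.0004, 0.0001] yaw -0.0003
2 [-0.0005, -0.0004, 0.0001] yaw -0.0003
```

```bash
python3 -m pendant '[{"claw":0,"slide":[0,0,0.0005],"yaw":0},{"claw":0.8,"slide":[0,0,0],"yaw":0},{"claw":0.8,"slide":[0,0,0],"yaw":0},{"claw":0.8,"slide":[0,0,0],"yaw":0},{"claw":0.8,"slide":[0,0,0],"yaw":0}]'
python3 -m pendant '[{"claw":0.8,"slide":[0,0,0],"yaw":0},{"claw":0.8,"slide":[0,0,-0.02],"yaw":0},{"claw":0.8,"slide":[0,0,-0.04],"yaw":0},{"claw":0.8,"slide":[0,0,-0.04],"yaw":0},{"claw":0.8,"slide":[0,0,0],"yaw":0}]'
python3 - <<'E'
from h import *
c=cap("wrist"); cv2.imwrite("pics/w5.png",c["image"][:,:,::-1])
E
python3 plan.py .577 .065 .12 -15.9 3
```

```text
time_s: 10.85
tool_pos: [0.5597, -0.0048, 0.0394]
eef_rot: [2.503, 1.888, 0.008]
force: [-0.6, 0.1, 0.3]
opening: 0.0682
time_s: 11.48
tool_pos: [0.5586, -0.0044, 0.1414]
eef_rot: [2.503, 1.889, 0.006]
force: [0.5, 0.4, 0.4]
opening: 0.0681
t 11.53 pos [ 0.5573 -0.0048  0.1397] ydir -15.93 tilt 0.21 deg F [-0.59  0.45 -0.4 ] open 0.0686
world err [ 0.0197  0.0698 -0.0197] dyaw deg 0.03 -> tool yaw -0.0005
0 [0.0242, -0.0001, 0.0065] yaw -0.0002
1 [0.0242, -0.0001, 0.0065] yaw -0.0002
2 [0.0242, -0.0001, 0.0065] yaw -0.0002
```

View pics/w5.png

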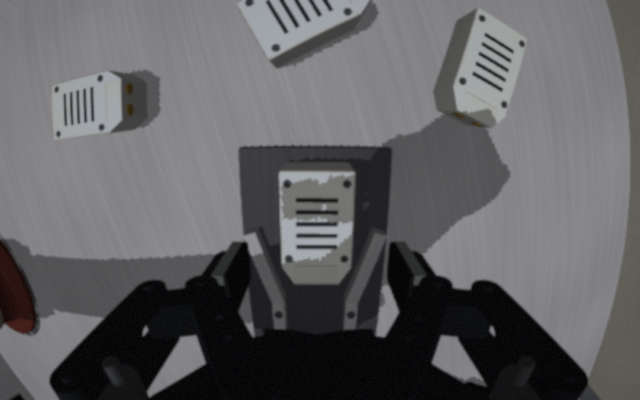

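The module is released on the bed with its nose (318,280) between the flared rails. Next I'll back off behind the tail, and estimate the slide face position from the first images.

```bash
python3 - <<'E'
from h import *
c=cap("top");s=cap("side")
d=np.array([.5291,-.1018]);a=np.radians(-105.92);ux=np.array([np.cos(a),np.sin(a)]);uy=np.array([-ux[1],ux[0]])
def D(X): q=X[:2]-d; return (q@ux).round(4),(q@uy).round(4)
for p in ((532,240),(528,318),(568,240),(558,325)): print("top",D(back(c,(280+p[0]/6-.4,170+p[1]/6-.4),.034)))
for p in ((325,150),(405,160),(335,120),(418,128)): print("side z34",D(back(s,(280+p[0]/6-.4,155+p[1]/6-.4),.034)))
for p in ((320,178),(392,190)): print("side z14",D(back(s,(280+p[0]/6-.4,155+p[1]/6-.4),.014)))
E
python3 -m pendant '[{"claw":0,"slide":[0.022,0,0],"yaw":0},{"claw":0,"slide":[0.022,0,0],"yaw":0},{"claw":0,"slide":[0.02,0,0],"yaw":0},{"claw":0,"slide":[0,0,0],"yaw":0},{"claw":0,"slide":[0,0,0],"yaw":0}]'
python3 plan.py .576 .0575 .034 -15.9 5
```

```text
top (np.float64(0.0755), np.float64(0.0166))
top (np.float64(0.0825), np.float64(-0.0188))
top (np.float64(0.0913), np.float64(0.0209))
top (np.float64(0.0964), np.float64(-0.0184))
side z34 (np.float64(0.0745), np.float64(0.0157))
side z34 (np.float64(0.0805), np.float64(-0.0212))
side z34 (np.float64(0.0965), np.float64(0.0187))
side z34 (np.float64(0.1044), np.float64(-0.0195))
side z14 (np.float64(0.0769), np.float64(0.0189))
side z14 (np.float64(0.0805), np.float64(-0.0154))
time_s: 12.25
tool_pos: [0.57, 0.0559, 0.1307]
eef_rot: [-2.506, -1.887, 0.025]
force: [0.3, 0.4, -0.1]
opening: -0.0004
t 12.25 pos [0.57   0.0559 0.1307] ydir -16.03 tilt 0.95 deg F [ 0.35  0.37 -0.12] open -0.0004
world err [ 0.006   0.0016 -0.0967] dyaw deg 0.13 -> tool yaw -0.0023
0 [0.0008, 0.0013, 0.0193] yaw -0.0005
1 [0.0008, 0.0013, 0.0193] yaw -0.0005
2 [0.0008, 0.0013, 0.0193] yaw -0.0005
3 [0.0008, 0.0013, 0.0193] yaw -0.0005
4 [0.0008, 0.0013, 0.0193] yaw -0.0005
```

```bash
python3 -m pendant '[{"claw":0,"slide":[0.001,0.0013,0.02],"yaw":0},{"claw":0,"slide":[0.001,0.0013,0.02],"yaw":0},{"claw":0,"slide":[0.001,0.0013,0.02],"yaw":0},{"claw":0,"slide":[0.001,0.0013,0.02],"yaw":0},{"claw":0,"slide":[0,0,0.005],"yaw":0}]'
cat > d.py <<'E'
from h import *
from scipy.spatial.transform import Rotation as Ro
d=np.array([.5291,-.1018]);a=np.radians(-105.92);ux=np.array([np.cos(a),np.sin(a)]);uy=np.array([-ux[1],ux[0]])
def st():
    o=telemetry.get_obs();R=Ro.from_rotvec(o["eef_rot"]).as_matrix();q=o["tool_pos"][:2]-d;f=o["force"]
    print("t %.2f TCP dock x %.4f y %.4f z %.4f | push F %.2f lat %.2f Fz %.2f | tool z: along dock x %.4f y %.4f, ydir %.2f"%(o["time_s"],q@ux,q@uy,o["tool_pos"][2],-f[:2]@ux,f[:2]@uy,f[2],R[:2,2]@ux,R[:2,2]@uy,np.degrees(np.arctan2(R[1,1],R[0,1]))))
if __name__=="__main__": st()
E
python3 d.py
python3 - <<'E'
from h import *
c=cap("wrist"); cv2.imwrite("pics/w6.png",c["image"][:,:,::-1])
c=cap("side"); crop(c,250,130,200,150,4,"pics/s6.png")
E
```

```text
time_s: 12.88
tool_pos: [0.5749, 0.0507, 0.0435]
eef_rot: [-2.517, -1.88, 0.029]
force: [-0.3, -0.9, 0.4]
opening: 0.0002
t 12.88 TCP dock x -0.1592 y 0.0022 z 0.0435 | push F -0.90 lat -0.01 Fz 0.42 | tool z: along dock x 0.0147 y -0.0116, ydir -16.50
```

View pics/w6.png

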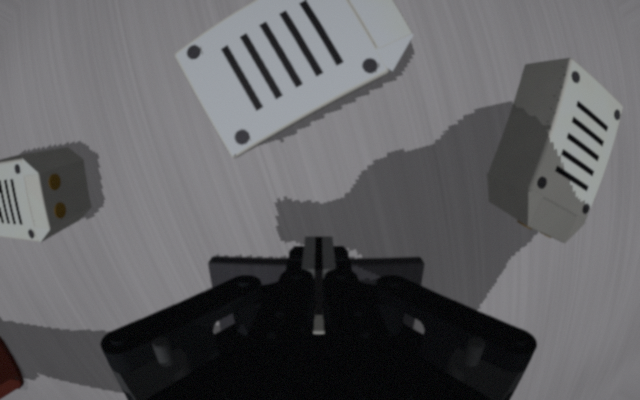

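View pics/s6.png

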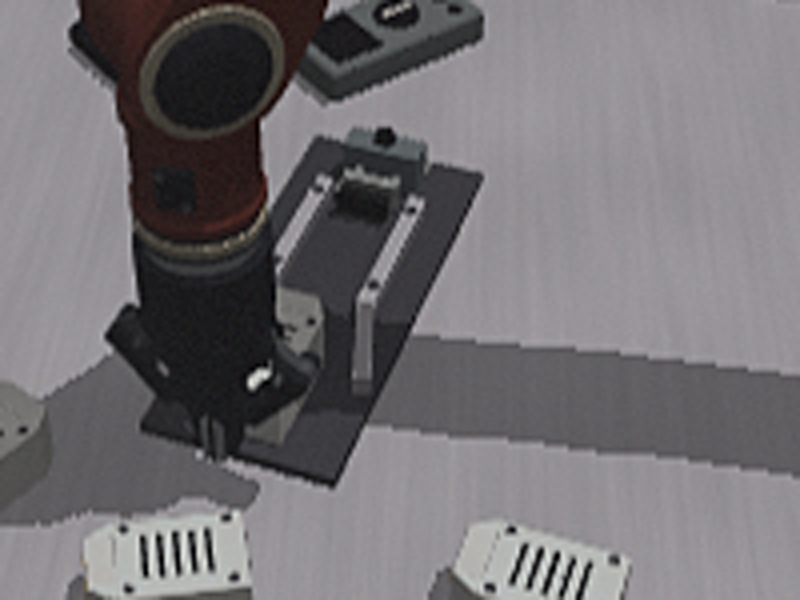

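The tip leads by 0.8°, so contact will be low, as wanted. I'll trim y, yaw and height, and begin approaching.

```bash
python3 -m pendant '[{"claw":0,"slide":[0,-0.001,0.003],"yaw":-0.005},{"claw":0,"slide":[-0.002,-0.001,0.002],"yaw":-0.005},{"claw":0,"slide":[-0.003,0,0],"yaw":0},{"claw":0,"slide":[-0.003,0,0],"yaw":0},{"claw":0,"slide":[0,0,0],"yaw":0}]'; python3 d.py
```

```text
time_s: 13.6
tool_pos: [0.5724, 0.0429, 0.0417]
eef_rot: [2.505, 1.891, -0.022]
force: [0.6, -0.3, 0.1]
opening: -0.0003
t 13.60 TCP dock x -0.1510 y 0.0019 z 0.0417 | push F -0.10 lat 0.64 Fz 0.14 | tool z: along dock x 0.0127 y -0.0061, ydir -15.92
```

```bash
python3 -m pendant '[{"claw":0,"slide":[-0.003,-0.001,0.002],"yaw":0},{"claw":0,"slide":[-0.004,-0.001,0.002],"yaw":0},{"claw":0,"slide":[-0.004,0,0],"yaw":0},{"claw":0,"slide":[-0.004,0,0],"yaw":0},{"claw":0,"slide":[-0.004,0,0],"yaw":0}]'; python3 d.py
```

```text
time_s: 14.22
tool_pos: [0.5653, 0.0266, 0.0377]
eef_rot: [2.505, 1.894, -0.016]
force: [0.2, 1.4, -0.9]
opening: -0.0003
t 14.22 TCP dock x -0.1334 y -0.0004 z 0.0377 | push F 1.39 lat -0.23 Fz -0.93 | tool z: along dock x 0.0088 y -0.0054, ydir -15.81
```

```bash
python3 -m pendant '[{"claw":0,"slide":[-0.004,0,0],"yaw":0},{"claw":0,"slide":[-0.004,0,0],"yaw":0},{"claw":0,"slide":[-0.004,0,0],"yaw":0},{"claw":0,"slide":[-0.004,0,0],"yaw":0},{"claw":0,"slide":[-0.004,0,0],"yaw":0}]'; python3 d.py
python3 - <<'E'
from h import *
c=cap("side"); crop(c,250,130,200,150,4,"pics/s7.png")
E
```

```text
time_s: 14.85
tool_pos: [0.5594, 0.006, 0.0378]
eef_rot: [2.505, 1.894, -0.016]
force: [1.4, 1.3, -1.1]
opening: 0.0002
t 14.85 TCP dock x -0.1120 y -0.0004 z 0.0378 | push F 1.60 lat 0.99 Fz -1.07 | tool z: along dock x 0.0087 y -0.0055, ydir -15.81
```

View pics/s7.png

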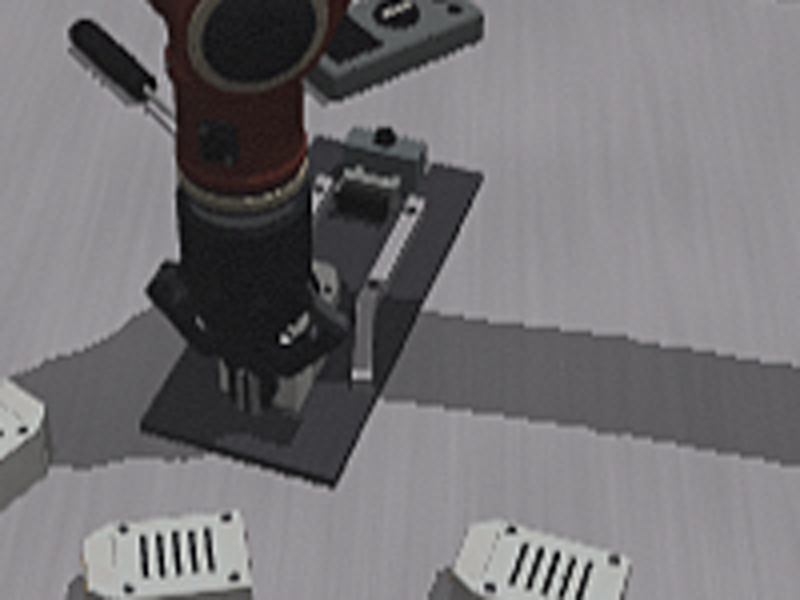

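The module is sliding at about 1.5 N and the rails are clear. I'll continue.

```bash
python3 -m pendant '[{"claw":0,"slide":[-0.004,0,0],"yaw":0},{"claw":0,"slide":[-0.004,0,0],"yaw":0},{"claw":0,"slide":[-0.004,0,0],"yaw":0},{"claw":0,"slide":[-0.004,0,0],"yaw":0},{"claw":0,"slide":[-0.004,0,0],"yaw":0}]'; python3 d.py; python3 -m pendant '[{"claw":0,"slide":[-0.004,0,0],"yaw":0},{"claw":0,"slide":[-0.004,0,0],"yaw":0},{"claw":0,"slide":[-0.004,0,0],"yaw":0},{"claw":0,"slide":[-0.004,0,0],"yaw":0},{"claw":0,"slide":[-0.004,0,0],"yaw":0}]'; python3 d.py
```

```text
time_s: 15.52
tool_pos: [0.5534, -0.0148, 0.038]
eef_rot: [2.506, 1.894, -0.017]
force: [0.2, 1.9, -1.6]
opening: 0.0003
t 15.53 TCP dock x -0.0903 y -0.0005 z 0.0380 | push F 1.91 lat -0.37 Fz -1.63 | tool z: along dock x 0.0089 y -0.0058, ydir -15.84
time_s: 16.15
tool_pos: [0.5471, -0.0356, 0.038]
eef_rot: [2.506, 1.894, -0.018]
force: [-0.4, 1.5, -1.2]
opening: -0.0003
t 16.15 TCP dock x -0.0686 y -0.0008 z 0.0380 | push F 1.34 lat -0.77 Fz -1.18 | tool z: along dock x 0.0094 y -0.0067, ydir -15.85
```

```bash
python3 -m pendant '[{"claw":0,"slide":[-0.003,0,0],"yaw":0},{"claw":0,"slide":[-0.003,0,0],"yaw":0},{"claw":0,"slide":[-0.003,0,0],"yaw":0},{"claw":0,"slide":[-0.003,0,0],"yaw":0},{"claw":0,"slide":[-0.003,0,0],"yaw":0}]'; python3 d.py
python3 - <<'E'
from h import *
c=cap("side"); crop(c,270,130,150,110,5,"pics/s8.png")
c=cap("top"); crop(c,280,160,150,100,5,"pics/t8.png")
E
```

```text
time_s: 16.77
tool_pos: [0.5427, -0.051, 0.0382]
eef_rot: [2.506, 1.894, -0.018]
force: [0.3, 2.1, -2.3]
opening: 0.0001
t 16.77 TCP dock x -0.0526 y -0.0009 z 0.0382 | push F 2.14 lat -0.26 Fz -2.28 | tool z: along dock x 0.0094 y -0.0068, ydir -15.84
```

View pics/s8.png

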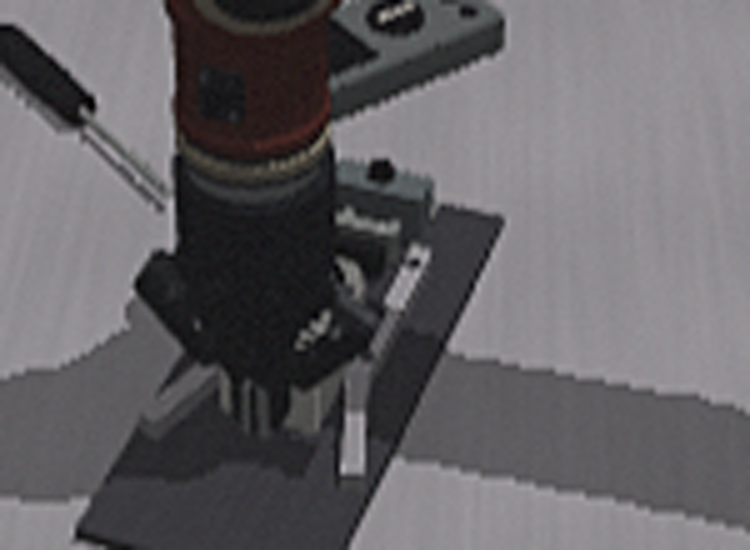

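View pics/t8.png

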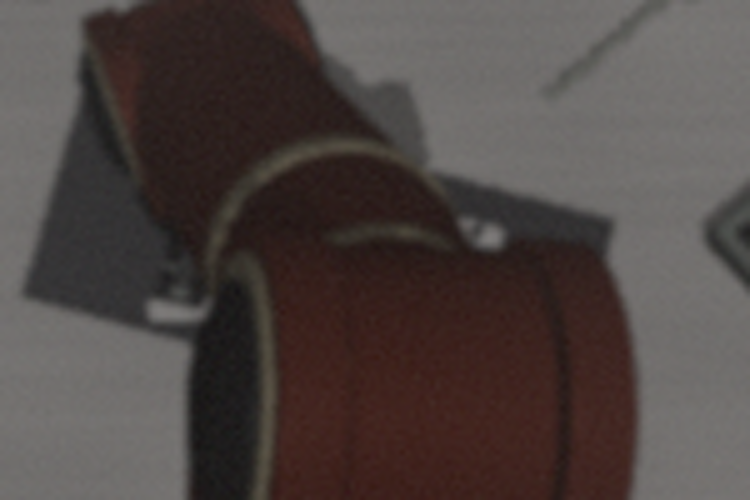

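```bash
python3 -m pendant '[{"claw":0,"slide":[-0.003,0,0],"yaw":0},{"claw":0,"slide":[-0.003,0,0],"yaw":0},{"claw":0,"slide":[-0.003,0,0],"yaw":0},{"claw":0,"slide":[-0.002,0,0],"yaw":0},{"claw":0,"slide":[-0.002,0,0],"yaw":0}]'; python3 d.py; python3 -m pendant '[{"claw":0,"slide":[-0.0015,0,0],"yaw":0},{"claw":0,"slide":[-0.0015,0,0],"yaw":0},{"claw":0,"slide":[-0.0015,0,0],"yaw":0},{"claw":0,"slide":[-0.0015,0,0],"yaw":0},{"claw":0,"slide":[-0.0015,0,0],"yaw":0}]'; python3 d.py
```

```text
time_s: 17.5
tool_pos: [0.5388, -0.0645, 0.0383]
eef_rot: [2.506, 1.894, -0.019]
force: [0.2, 1.8, -1.6]
opening: -0.0001
t 17.50 TCP dock x -0.0386 y -0.0009 z 0.0383 | push F 1.78 lat -0.33 Fz -1.59 | tool z: along dock x 0.0097 y -0.0069, ydir -15.85
time_s: 18.12
tool_pos: [0.5366, -0.0721, 0.0384]
eef_rot: [2.506, 1.894, -0.019]
force: [1.1, 1.5, -1.9]
opening: -0.0
t 18.12 TCP dock x -0.0306 y -0.0009 z 0.0384 | push F 1.73 lat 0.65 Fz -1.87 | tool z: along dock x 0.0096 y -0.0069, ydir -15.85
```

```bash
python3 -m pendant '[{"claw":0,"slide":[-0.0015,0,0],"yaw":0},{"claw":0,"slide":[-0.0015,0,0],"yaw":0},{"claw":0,"slide":[-0.0015,0,0],"yaw":0},{"claw":0,"slide":[-0.0015,0,0],"yaw":0},{"claw":0,"slide":[-0.0015,0,0],"yaw":0}]'; python3 d.py
```

```text
time_s: 18.75
tool_pos: [0.5344, -0.0798, 0.0384]
eef_rot: [2.506, 1.894, -0.019]
force: [0.2, 1.4, -0.8]
opening: -0.0004
t 18.75 TCP dock x -0.0226 y -0.0010 z 0.0384 | push F 1.43 lat -0.23 Fz -0.82 | tool z: along dock x 0.0097 y -0.0070, ydir -15.84
```

```bash
python3 -m pendant '[{"claw":0,"slide":[-0.001,0,0],"yaw":0},{"claw":0,"slide":[-0.001,0,0],"yaw":0},{"claw":0,"slide":[-0.001,0,0],"yaw":0},{"claw":0,"slide":[-0.001,0,0],"yaw":0},{"claw":0,"slide":[-0.001,0,0],"yaw":0}]'; python3 d.py
```

```text
time_s: 19.38
tool_pos: [0.5332, -0.0841, 0.0385]
eef_rot: [-2.506, -1.894, 0.017]
force: [0.4, 3.1, -1.2]
opening: -0.0002
t 19.38 TCP dock x -0.0182 y -0.0009 z 0.0385 | push F 3.05 lat -0.50 Fz -1.21 | tool z: along dock x 0.0082 y -0.0067, ydir -15.82
```

```bash
python3 -m pendant '[{"claw":0,"slide":[-0.001,0,0],"yaw":0},{"claw":0,"slide":[-0.001,0,0],"yaw":0},{"claw":0,"slide":[-0.001,0,0],"yaw":0},{"claw":0,"slide":[-0.001,0,0],"yaw":0},{"claw":0,"slide":[-0.001,0,0],"yaw":0}]'; python3 d.py
```

```text
time_s: 20.0
tool_pos: [0.533, -0.0845, 0.0387]
eef_rot: [-2.5, -1.897, 0.007]
force: [1.2, 5.4, -1.7]
opening: 0.0002
t 20.00 TCP dock x -0.0177 y -0.0010 z 0.0387 | push F 5.56 lat -0.32 Fz -1.67 | tool z: along dock x 0.0015 y -0.0054, ydir -15.61
```

```bash
python3 -m pendant '[{"claw":0,"slide":[-0.0015,0,0.0015],"yaw":0},{"claw":0,"slide":[-0.0015,0,0.0015],"yaw":0},{"claw":0,"slide":[-0.0015,0,0.0015],"yaw":0},{"claw":0,"slide":[-0.0015,0,0.001],"yaw":0},{"claw":0,"slide":[-0.0015,0,0.001],"yaw":0}]'; python3 d.py
```

```text
time_s: 20.62
tool_pos: [0.5339, -0.0846, 0.0365]
eef_rot: [-2.493, -1.904, -0.009]
force: [-0.6, 6.7, 4.5]
opening: -0.0002
t 20.62 TCP dock x -0.0178 y -0.0001 z 0.0365 | push F 6.27 lat -2.41 Fz 4.46 | tool z: along dock x -0.0073 y -0.0001, ydir -15.27
```

The arm yields in tilt under load: the lean has gone from +0.01 to -0.007. I'll back off quickly, which earlier tipped the lean positive, lower the TCP towards the contact line, and re-approach.

```bash
python3 -m pendant '[{"claw":0,"slide":[0.03,0,-0.001],"yaw":0},{"claw":0,"slide":[0.03,0,0],"yaw":0},{"claw":0,"slide":[0,0,0],"yaw":0},{"claw":0,"slide":[0,0,0],"yaw":0},{"claw":0,"slide":[0,0,0],"yaw":0}]'; python3 d.py
python3 - <<'E'
from h import *
c=cap("wrist"); cv2.imwrite("pics/w9.png",c["image"][:,:,::-1])
c=cap("side"); crop(c,270,130,150,110,5,"pics/s9.png")
E
```

```text
time_s: 21.25
tool_pos: [0.5486, -0.0381, 0.0384]
eef_rot: [2.502, 1.891, -0.011]
force: [0.7, -0.1, -0.2]
opening: -0.0002
t 21.25 TCP dock x -0.0666 y 0.0013 z 0.0384 | push F 0.08 lat 0.69 Fz -0.16 | tool z: along dock x 0.0088 y 0.0002, ydir -15.83
```

View pics/w9.png

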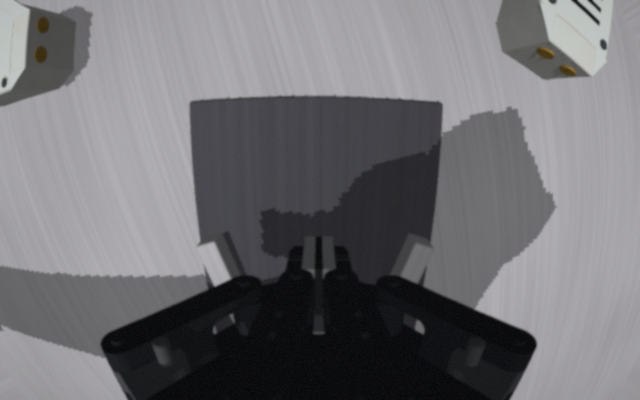

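View pics/s9.png

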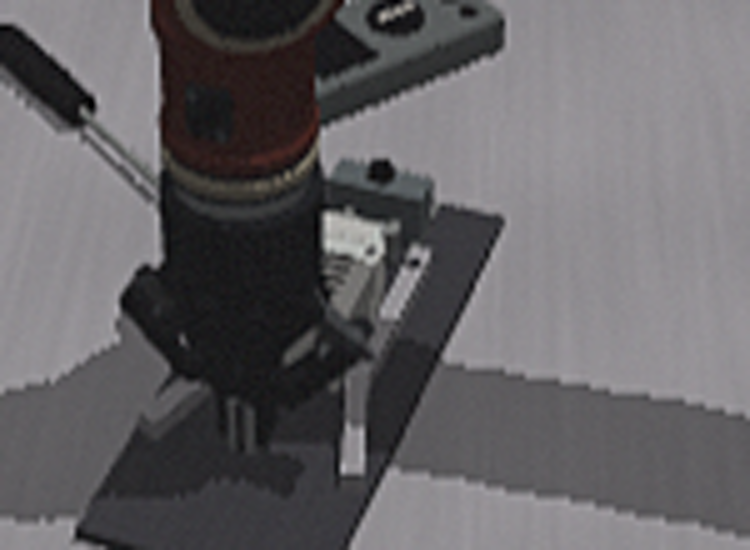

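```bash
python3 -m pendant '[{"claw":0,"slide":[0.04,0,0],"yaw":0},{"claw":0,"slide":[0.04,0,0],"yaw":0},{"claw":0,"slide":[0,0,0],"yaw":0},{"claw":0,"slide":[-0.005,-0.001,0.002],"yaw":0},{"claw":0,"slide":[-0.008,0,0.002],"yaw":0}]'; python3 d.py
```

```text
time_s: 21.98
tool_pos: [0.5654, 0.0214, 0.033]
eef_rot: [2.508, 1.88, -0.018]
force: [-1.0, 1.0, 0.6]
opening: -0.0
t 21.98 TCP dock x -0.1284 y 0.0011 z 0.0330 | push F 0.70 lat -1.27 Fz 0.58 | tool z: along dock x 0.0134 y -0.0008, ydir -16.29
```

```bash
python3 -m pendant '[{"claw":0,"slide":[-0.01,-0.0005,0],"yaw":-0.003},{"claw":0,"slide":[-0.01,-0.0005,0],"yaw":-0.003},{"claw":0,"slide":[-0.01,0,0],"yaw":0},{"claw":0,"slide":[-0.01,0,0],"yaw":0},{"claw":0,"slide":[-0.01,0,0],"yaw":0}]'; python3 d.py; python3 -m pendant '[{"claw":0,"slide":[-0.008,0,0],"yaw":0},{"claw":0,"slide":[-0.008,0,0],"yaw":0},{"claw":0,"slide":[-0.008,0,0],"yaw":0},{"claw":0,"slide":[-0.006,0,0],"yaw":0},{"claw":0,"slide":[-0.004,0,0],"yaw":0}]'; python3 d.py
```

```text
time_s: 22.6
tool_pos: [0.5483, -0.0344, 0.0335]
eef_rot: [2.506, 1.879, -0.023]
force: [-0.2, -0.4, -0.9]
opening: -0.0005
t 22.60 TCP dock x -0.0701 y -0.0000 z 0.0335 | push F -0.46 lat -0.06 Fz -0.87 | tool z: along dock x 0.0168 y -0.0018, ydir -16.28
time_s: 23.22
tool_pos: [0.5382, -0.0695, 0.0342]
eef_rot: [2.507, 1.879, -0.022]
force: [-0.6, 0.0, 0.3]
opening: -0.0002
t 23.23 TCP dock x -0.0335 y -0.0001 z 0.0342 | push F -0.12 lat -0.61 Fz 0.27 | tool z: along dock x 0.0166 y -0.0015, ydir -16.29
```

```bash
python3 -m pendant '[{"claw":0,"slide":[-0.005,0,0.0005],"yaw":-0.003},{"claw":0,"slide":[-0.004,0,0.0005],"yaw":-0.002},{"claw":0,"slide":[-0.0025,0,0],"yaw":0},{"claw":0,"slide":[-0.0025,0,0],"yaw":0},{"claw":0,"slide":[-0.0025,0,0],"yaw":0}]'; python3 d.py
```

```text
time_s: 23.85
tool_pos: [0.5341, -0.0839, 0.0335]
eef_rot: [2.501, 1.889, -0.017]
force: [1.5, 5.1, -0.5]
opening: 0.0001
t 23.85 TCP dock x -0.0185 y -0.0001 z 0.0335 | push F 5.34 lat 0.04 Fz -0.46 | tool z: along dock x 0.0130 y -0.0006, ydir -15.88
```

```bash
python3 -m pendant '[{"claw":0,"slide":[-0.0025,0,0],"yaw":0},{"claw":0,"slide":[-0.0025,0,0],"yaw":0},{"claw":0,"slide":[-0.0025,0,0],"yaw":0},{"claw":0,"slide":[-0.0025,0,0],"yaw":0},{"claw":0,"slide":[-0.0025,0,0],"yaw":0}]'; python3 d.py
```

```text
time_s: 24.48
tool_pos: [0.534, -0.084, 0.0343]
eef_rot: [2.497, 1.907, 0.008]
force: [1.5, 5.7, -0.7]
opening: 0.0001
t 24.48 TCP dock x -0.0185 y -0.0001 z 0.0343 | push F 5.94 lat -0.11 Fz -0.72 | tool z: along dock x -0.0042 y 0.0033, ydir -15.26
```

```bash
python3 -m pendant '[{"claw":0,"slide":[-0.004,0,0.0005],"yaw":0},{"claw":0,"slide":[-0.004,0,0.0005],"yaw":0},{"claw":0,"slide":[-0.004,0,0],"yaw":0},{"claw":0,"slide":[-0.0025,0,0],"yaw":0},{"claw":0,"slide":[-0.002,0,0],"yaw":0}]'; python3 d.py
```

```text
time_s: 25.1
tool_pos: [0.5334, -0.086, 0.0343]
eef_rot: [-2.478, -1.917, -0.037]
force: [1.2, 4.6, -0.5]
opening: 0.0
t 25.10 TCP dock x -0.0164 y -0.0002 z 0.0343 | push F 4.78 lat -0.06 Fz -0.53 | tool z: along dock x -0.0239 y 0.0070, ydir -14.55
```

Run:
```python
from h import *
c=cap("side"); crop(c,270,130,150,110,5,"pics/s10.png")
c=cap("wrist"); crop(c,200,150,240,180,3.3,"pics/w10.png")
```

```text
(no output)
```

View pics/s10.png

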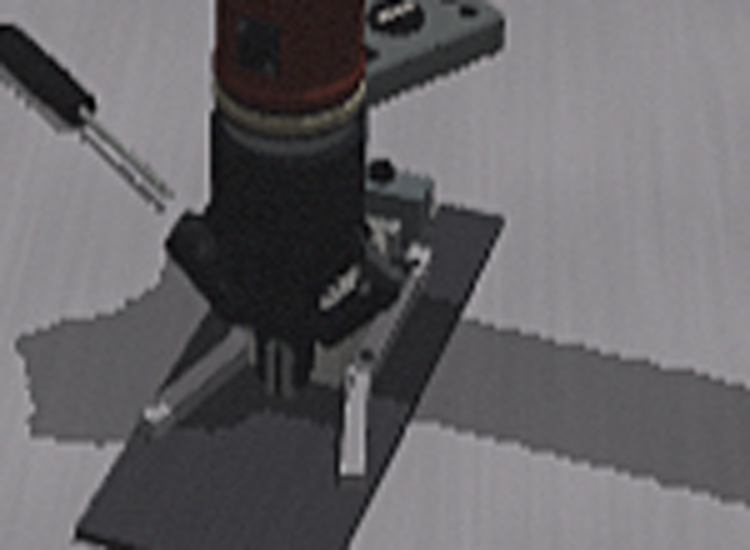

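View pics/w10.png

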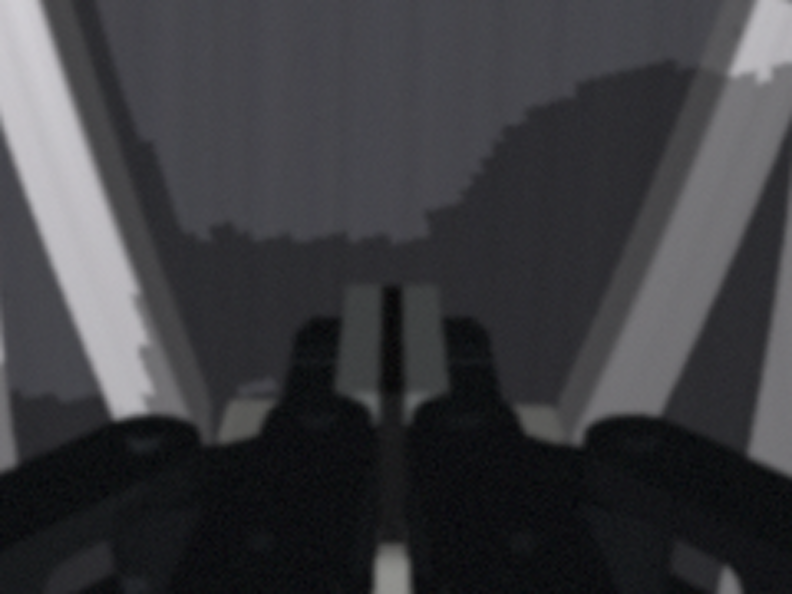

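The tip contact drifts the tilt under sustained load. I'll push in short, stronger bursts of about 6 mm per row (roughly 2.4 N per mm stuck, so at most about 14 N) and reset the lean by fast back-offs.

```bash
python3 -m pendant '[{"claw":0,"slide":[0.05,0,-0.002],"yaw":0.01},{"claw":0,"slide":[0.05,0,-0.002],"yaw":0.01},{"claw":0,"slide":[0,0,0],"yaw":0},{"claw":0,"slide":[0,0,0],"yaw":0},{"claw":0,"slide":[0,0,0],"yaw":0}]'; python3 d.py
```

```text
time_s: 25.82
tool_pos: [0.5588, 0.0037, 0.0398]
eef_rot: [-2.51, -1.885, -0.022]
force: [-0.1, 0.0, 0.9]
opening: -0.0002
t 25.82 TCP dock x -0.1096 y -0.0004 z 0.0398 | push F 0.01 lat -0.11 Fz 0.93 | tool z: along dock x -0.0125 y 0.0064, ydir -16.19
```

```bash
python3 -m pendant '[{"claw":0,"slide":[-0.012,0,0],"yaw":0},{"claw":0,"slide":[-0.016,0,0],"yaw":0},{"claw":0,"slide":[-0.016,0,0],"yaw":0},{"claw":0,"slide":[-0.012,0,0],"yaw":0},{"claw":0,"slide":[0,0,0],"yaw":0}]'; python3 d.py;  python3 -m pendant '[{"claw":0,"slide":[0.06,0,0],"yaw":0},{"claw":0,"slide":[0.02,0,0],"yaw":0},{"claw":0,"slide":[0,0,0],"yaw":0},{"claw":0,"slide":[-0.006,0,0],"yaw":0},{"claw":0,"slide":[-0.01,0,0],"yaw":0}]'; python3 d.py
```

```text
time_s: 26.45
tool_pos: [0.5403, -0.0602, 0.0387]
eef_rot: [-2.519, -1.876, -0.014]
force: [-0.4, 0.9, 0.8]
opening: 0.0004
t 26.45 TCP dock x -0.0430 y -0.0007 z 0.0387 | push F 0.79 lat -0.65 Fz 0.81 | tool z: along dock x -0.0076 y 0.0050, ydir -16.67
time_s: 27.08
tool_pos: [0.5589, 0.0003, 0.039]
eef_rot: [-2.522, -1.873, -0.014]
force: [-0.3, -0.3, 0.4]
opening: 0.0002
t 27.07 TCP dock x -0.1064 y 0.0006 z 0.0390 | push F -0.41 lat -0.23 Fz 0.36 | tool z: along dock x -0.0071 y 0.0051, ydir -16.79
```

```bash
python3 -m pendant '[{"claw":0,"slide":[-0.014,0,0.001],"yaw":-0.005},{"claw":0,"slide":[-0.016,0,0.001],"yaw":-0.005},{"claw":0,"slide":[-0.016,0,0.001],"yaw":-0.005},{"claw":0,"slide":[-0.014,0,0],"yaw":0},{"claw":0,"slide":[-0.006,0,0],"yaw":0}]'; python3 d.py
```

```text
time_s: 27.7
tool_pos: [0.5371, -0.0736, 0.0351]
eef_rot: [2.514, 1.882, 0.007]
force: [-0.4, -0.2, -0.0]
opening: -0.0001
t 27.70 TCP dock x -0.0293 y -0.0001 z 0.0351 | push F -0.27 lat -0.31 Fz -0.02 | tool z: along dock x -0.0028 y 0.0039, ydir -16.35
```

```bash
python3 -m pendant '[{"claw":0,"slide":[-0.004,0,0],"yaw":-0.003},{"claw":0,"slide":[-0.004,0,0],"yaw":-0.002},{"claw":0,"slide":[-0.003,0,0],"yaw":0},{"claw":0,"slide":[-0.005,0,0],"yaw":0},{"claw":0,"slide":[-0.006,0,0],"yaw":0}]'; python3 d.py
```

```text
time_s: 28.32
tool_pos: [0.5328, -0.0893, 0.0355]
eef_rot: [-2.502, -1.896, -0.021]
force: [0.8, 7.0, -0.3]
opening: 0.0
t 28.32 TCP dock x -0.0131 y 0.0001 z 0.0355 | push F 7.00 lat -1.14 Fz -0.35 | tool z: along dock x -0.0119 y 0.0064, ydir -15.71
```

```bash
python3 -m pendant '[{"claw":0,"slide":[-0.006,0,0],"yaw":0},{"claw":0,"slide":[-0.005,0,0],"yaw":0},{"claw":0,"slide":[-0.004,0,0],"yaw":0},{"claw":0,"slide":[-0.004,0,0],"yaw":0},{"claw":0,"slide":[-0.004,0,0],"yaw":0}]'; python3 d.py
```

```text
time_s: 28.95
tool_pos: [0.5319, -0.092, 0.0363]
eef_rot: [-2.476, -1.91, -0.062]
force: [0.8, 6.1, 0.1]
opening: -0.0002
t 28.95 TCP dock x -0.0102 y 0.0000 z 0.0363 | push F 6.13 lat -0.89 Fz 0.11 | tool z: along dock x -0.0402 y 0.0118, ydir -14.73
```

```bash
python3 -m pendant '[{"claw":0,"slide":[0.02,0,0],"yaw":0.01},{"claw":0,"slide":[0.03,0,0],"yaw":0.01},{"claw":0,"slide":[0.02,0,0],"yaw":0},{"claw":0,"slide":[0,0,0],"yaw":0},{"claw":0,"slide":[-0.008,0,0],"yaw":0}]'; python3 d.py
python3 - <<'E'
from h import *
c=cap("side"); crop(c,270,130,150,110,5,"pics/s11.png")
E
```

```text
time_s: 29.58
tool_pos: [0.5483, -0.0313, 0.0387]
eef_rot: [-2.494, -1.885, -0.06]
force: [0.2, -1.1, 0.5]
opening: 0.0
t 29.57 TCP dock x -0.0730 y -0.0008 z 0.0387 | push F -1.00 lat 0.51 Fz 0.48 | tool z: along dock x -0.0398 y 0.0114, ydir -15.83
```

View pics/s11.png

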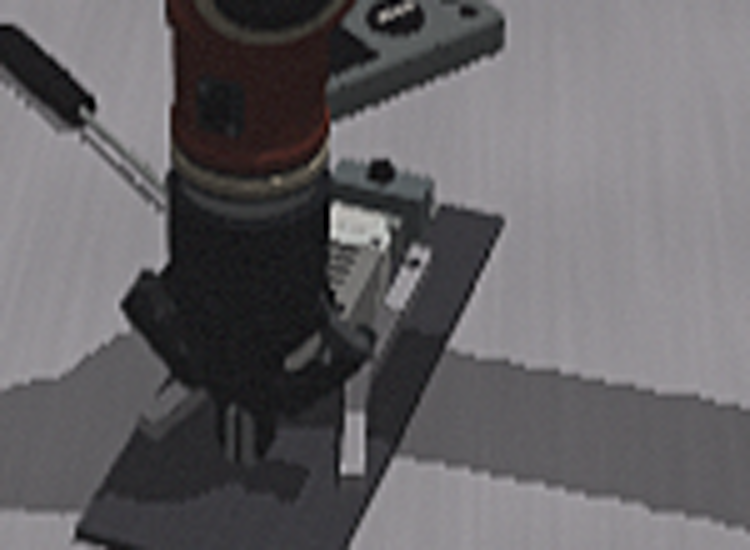

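```bash
python3 -m pendant '[{"claw":0,"slide":[-0.01,0,0.0005],"yaw":0},{"claw":0,"slide":[-0.012,0,0.0005],"yaw":0},{"claw":0,"slide":[-0.01,0,0],"yaw":0},{"claw":0,"slide":[-0.005,0,0],"yaw":0},{"claw":0,"slide":[-0.003,0,0],"yaw":0}]'; python3 d.py
```

```text
time_s: 30.25
tool_pos: [0.5343, -0.0799, 0.0353]
eef_rot: [-2.505, -1.874, -0.052]
force: [0.3, 0.2, 0.9]
opening: -0.0002
t 30.25 TCP dock x -0.0225 y -0.0010 z 0.0353 | push F 0.31 lat 0.21 Fz 0.92 | tool z: along dock x -0.0345 y 0.0099, ydir -16.40
```

```bash
python3 -m pendant '[{"claw":0,"slide":[-0.003,0,0],"yaw":-0.003},{"claw":0,"slide":[-0.003,0,0],"yaw":-0.002},{"claw":0,"slide":[-0.004,0,0],"yaw":0},{"claw":0,"slide":[-0.006,0,0],"yaw":0},{"claw":0,"slide":[-0.006,0,0],"yaw":0}]'; python3 d.py
```

```text
time_s: 30.88
tool_pos: [0.5303, -0.0942, 0.0353]
eef_rot: [-2.49, -1.886, -0.068]
force: [1.2, 6.5, 0.4]
opening: -0.0002
t 30.88 TCP dock x -0.0077 y -0.0009 z 0.0353 | push F 6.60 lat -0.63 Fz 0.42 | tool z: along dock x -0.0453 y 0.0125, ydir -15.71
```

```bash
python3 -m pendant '[{"claw":0,"slide":[-0.006,0,0],"yaw":0},{"claw":0,"slide":[-0.006,0,0],"yaw":0},{"claw":0,"slide":[-0.006,0,0],"yaw":0},{"claw":0,"slide":[-0.006,0,0],"yaw":0},{"claw":0,"slide":[-0.006,0,0],"yaw":0}]'; python3 d.py
```

```text
time_s: 31.5
tool_pos: [0.5298, -0.0956, 0.0363]
eef_rot: [-2.452, -1.904, -0.125]
force: [1.1, 9.8, 0.1]
opening: 0.0002
t 31.50 TCP dock x -0.0061 y -0.0010 z 0.0363 | push F 9.76 lat -1.63 Fz 0.13 | tool z: along dock x -0.0855 y 0.0196, ydir -14.40
```

Force reached 9.8 N with the tip nearly stopped, so it is probably home. The lean is -0.085, though, so I'll back off and look before trusting it.

```bash
python3 -m pendant '[{"claw":0,"slide":[0.02,0,0],"yaw":0.008},{"claw":0,"slide":[0.045,0,0],"yaw":0.008},{"claw":0,"slide":[0.045,0,-0.02],"yaw":0.008},{"claw":0,"slide":[0.02,0,-0.06],"yaw":0},{"claw":0,"slide":[0.02,0,-0.06],"yaw":0}]'; python3 d.py
python3 - <<'E'
from h import *
c=cap("side"); crop(c,290,145,80,75,8,"pics/s12.png")
c=cap("top"); crop(c,280,170,130,80,6,"pics/t12.png")
c=cap("wrist"); crop(c,200,150,240,180,3.3,"pics/w12.png")
E
```

```text
time_s: 32.12
tool_pos: [0.561, 0.039, 0.1864]
eef_rot: [-2.472, -1.866, -0.107]
force: [2.0, -0.5, -0.0]
opening: 0.0001
t 32.12 TCP dock x -0.1442 y -0.0080 z 0.1864 | push F 0.12 lat 2.07 Fz -0.04 | tool z: along dock x -0.0809 y 0.0078, ydir -15.92
```

View pics/s12.png

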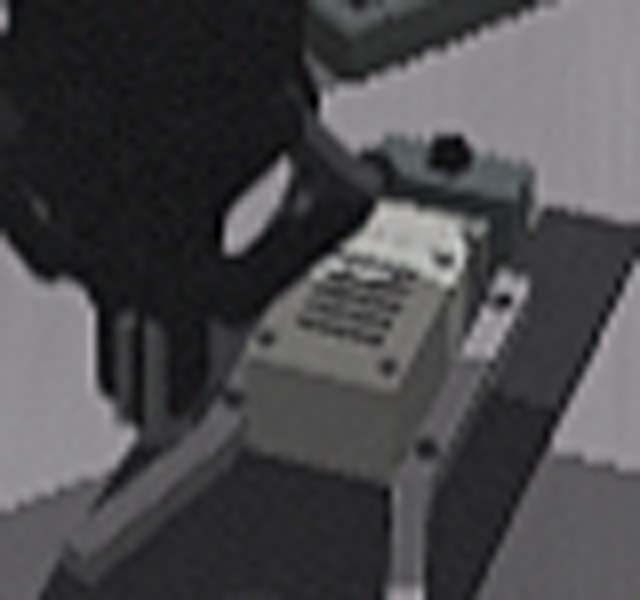

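View pics/t12.png

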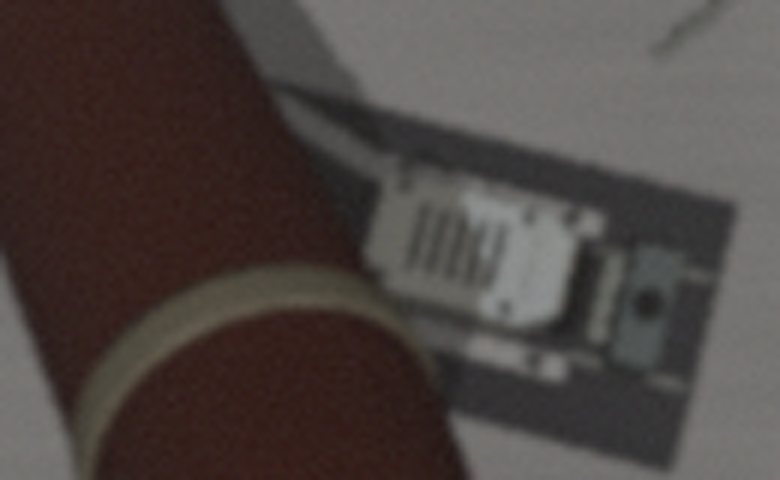

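View pics/w12.png

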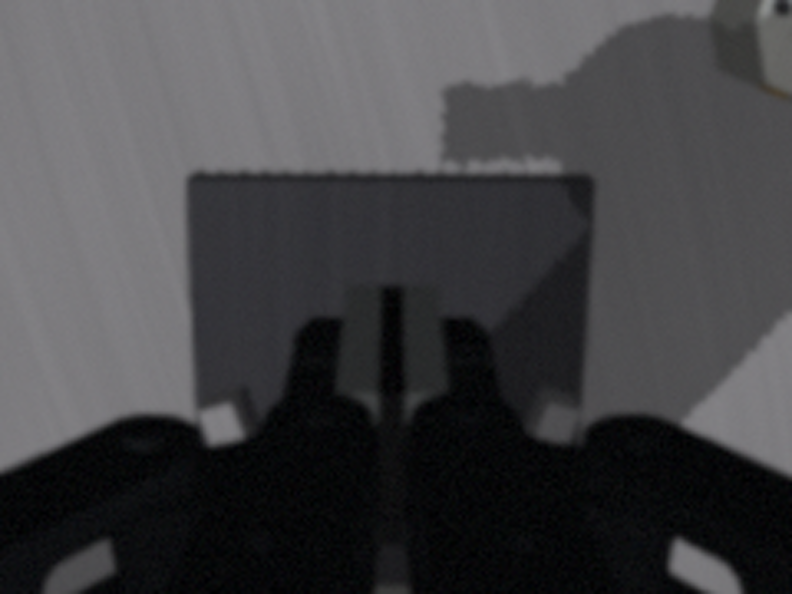

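The module is flat and straight in the rails. The slide's light plate moved from about (578,300) to about (607,300) in the 6x top crop. I'll measure that shift to sub-pixel along the dock axis.

Run:
```python
from d import *
def prof(c,img,z,ys,xs):
    g=cv2.cvtColor(img,cv2.COLOR_BGR2GRAY).astype(np.float32); out=np.zeros(len(xs))
    for y in ys:
        P=np.array([proj(c,[*(d+ux*x+uy*y),z]) for x in xs],np.float32)
        out+=cv2.remap(g,P[:,0].reshape(1,-1),P[:,1].reshape(1,-1),cv2.INTER_CUBIC)[0]
    return out/len(ys)
xs=np.arange(.06,.165,.0015)
for n in("top","side"):
    a=cv2.imread(f"pics/{n}0.png"); c=cap(n); b=np.ascontiguousarray(c["image"][:,:,::-1]); cv2.imwrite(f"pics/{n}13.png",b)
    ys=np.linspace(-.014,.012,8) 
    A=prof(c,a,.040,ys,xs);B=prof(c,b,.040,ys,xs)
    print(n); print(np.c_[xs*1000,A,B].round(0).astype(int).tolist())
```

```text
top
[[60, 48, 97], [62, 48, 101], [63, 47, 113], [64, 48, 128], [66, 48, 136], [68, 49, 139], [69, 49, 139], [70, 48, 139], [72, 48, 138], [74, 48, 138], [75, 48, 138], [77, 46, 136], [78, 43, 136], [80, 39, 137], [81, 35, 139], [83, 32, 140], [84, 31, 141], [86, 31, 141], [87, 32, 142], [89, 33, 141], [90, 35, 138], [92, 37, 131], [93, 40, 116], [95, 46, 96], [96, 57, 72], [98, 70, 52], [99, 83, 39], [101, 89, 36], [102, 89, 38], [104, 84, 41], [105, 73, 44], [107, 62, 51], [108, 54, 63], [110, 51, 77], [111, 53, 89], [113, 55, 97], [114, 56, 99], [116, 55, 95], [117, 52, 84], [119, 50, 71], [120, 52, 63], [122, 57, 63], [123, 63, 69], [125, 66, 73], [126, 66, 72], [128, 62, 69], [129, 59, 66], [131, 56, 62], [132, 55, 61], [134, 55, 60], [135, 57, 62], [137, 60, 66], [138, 63, 69], [140, 65, 71], [141, 64, 71], [143, 60, 67], [144, 55, 62], [146, 52, 57], [147, 49, 54], [149, 48, 53], [150, 48, 53], [152, 48, 54], [153, 48, 53], [155, 48, 52], [156, 48, 53], [158, 51, 57], [159, 59, 66], [161, 71, 79], [162, 84, 94], [164, 95, 106]]
side
[[60, 27, 82], [62, 25, 89], [63, 24, 96], [
[... 325 characters left out ...]
 [98, 119, 176], [99, 114, 178], [101, 102, 175], [102, 89, 171], [104, 73, 168], [105, 60, 168], [107, 50, 169], [108, 45, 166], [110, 43, 156], [111, 42, 139], [113, 42, 115], [114, 41, 87], [116, 42, 62], [117, 42, 44], [119, 42, 34], [120, 40, 32], [122, 38, 33], [123, 36, 35], [125, 40, 41], [126, 50, 52], [128, 64, 67], [129, 76, 79], [131, 82, 86], [132, 83, 88], [134, 79, 84], [135, 73, 77], [137, 65, 68], [138, 58, 59], [140, 53, 54], [141, 51, 53], [143, 50, 53], [144, 51, 53], [146, 51, 54], [147, 54, 57], [149, 60, 63], [150, 67, 70], [152, 75, 79], [153, 85, 91], [155, 99, 105], [156, 113, 120], [158, 125, 132], [159, 132, 139], [161, 134, 142], [162, 135, 142], [164, 135, 142]]
```

Scaled for the lighting gain of about 1.09, the plate's leading edge profile matches sample for sample (93→105, 94.5→106.5, 96→108 mm …). That is a slide travel of 12.0 mm, fully home. Now a quick check of the bystanders before handing in.

```bash
python3 d.py
python3 - <<'E'
from h import *
a=cv2.imread("pics/top0.png",0).astype(np.float32);b=cv2.imread("pics/top13.png",0).astype(np.float32)
for n,(x,y,w,h) in dict(spool=(185,168,38,34),driver=(385,125,62,60),meter=(415,185,68,65),dockend=(370,195,40,60)).items():
    A=a[y+5:y+h-5,x+5:x+w-5];r=cv2.matchTemplate(b[y:y+h,x:x+w],A,cv2.TM_CCOEFF_NORMED);print(n,cv2.minMaxLoc(r)[1::2])
E
```

```text
t 32.38 TCP dock x -0.1428 y -0.0078 z 0.1848 | push F -0.67 lat 0.61 Fz -0.57 | tool z: along dock x -0.0802 y 0.0087, ydir -15.99
spool (0.997576892375946, (5, 5))
driver (0.9973418116569519, (5, 5))
meter (0.9975452423095703, (5, 5))
dockend (0.9150883555412292, (5, 5))
```

View pics/top13.png

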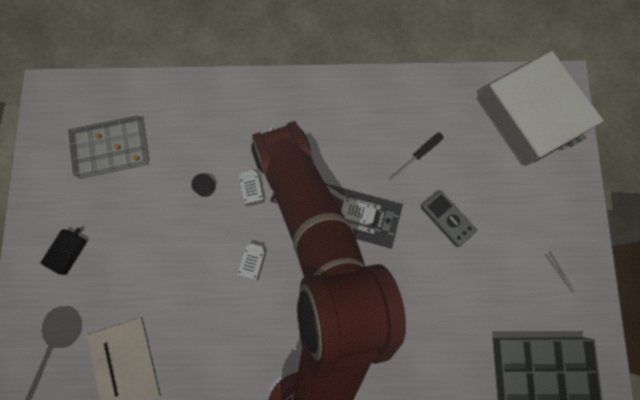

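The spool (203,184), driver (416,155) and meter (448,217) are exactly where they were. The module sits in the rails at (362,213), and the gripper is clear at z≈0.185 and touching nothing.

```bash
python3 -c "
from rig import ctrl
print(ctrl.sign_off())"
```

```text
the job is handed in; nothing more can be done
None
```

The job is handed in: the module sits in the dock with the contact slide driven home, at 32.4 s of the 54 s allowed. I gripped the module farthest to the robot's left, set it down with its nose in the mouth of the rails and let go. I then pushed it low from behind with the fingers closed.

**What the last checks showed**
- **Slide:** it moved 12.0 mm by the top-camera brightness profile; cruder edge and peak readings gave 11.5 to 12.4 mm. The push force rose from about 6.5 N while it was moving to 9.8 N with the fingertips almost stopped.
- **Module:** it lies flat and straight between the rails.
- **Bystanders:** the spool, meter and screwdriver have not shifted by a pixel in the top view.
- **Gripper:** it is clear at about z = 0.185 m, touching nothing.

**What did not go smoothly**
- **Tilt:** the tool tilted back under the push load, ending near 5° off vertical. I had to back off and push again several times in short bursts.
- **Force:** readings come only at the end of each call. The highest I saw was 9.8 N, but peaks in between were not measured.
- **Confirmation:** I did not make a second push to confirm the slide is at its stop. That rests on the camera and the one force reading.

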